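# Pack away the cook set: nest the vessels and top up the spice caddy

## Task

Pack the cook set away: nest every bowl, dish, tumbler and beaker on the table inside the pan in size order, each standing flat and upright inside the next larger one that is there. In the caddy, slide the cover open, stand a spare spice jar in each empty pocket, and slide the cover fully shut again. Leave the jars already in their pockets and the whisk alone, do not tip the pan, and leave any spare that is not needed standing upright.

Things in the scene. Friction and masses are not known exactly. Their poses are not given: they have to be found in the camera images.
- pan: Shallow aluminium pan, the largest vessel (0.8 kg, loose), two small black side loops under the rim at local +y and -y, straight-sided, round and open at the top: outer diameter 190 mm, inner 182 mm, height 40 mm, wall 4 mm, floor 5 mm thick. Origin at the centre of its underside, z up along its axis. Always there; the others nest in it.
- bowl: White ceramic bowl, next size below the pan (about 0.3 kg), straight-sided, round and open at the top: outer diameter 136 mm, inner 120 mm, height 60 mm, wall 8 mm, floor 6 mm thick. Origin at the centre of its underside, z up along its axis. Too wide to span: pinch its wall at the rim, one finger inside, one outside. May be absent (None).
- dish: Terracotta-red dish, next size below the bowl (about 0.2 kg), straight-sided, round and open at the top: outer diameter 92 mm, inner 76 mm, height 72 mm, wall 8 mm, floor 6 mm thick. Origin at the centre of its underside, z up along its axis. Too wide to span: pinch its wall at the rim, one finger inside, one outside. May be absent (None).
- tumbler: Green plastic tumbler, next size below the dish, straight-sided, round and open at the top: outer diameter 64 mm, inner 56 mm, height 84 mm, wall 4 mm, floor 4 mm thick. Origin at the centre of its underside, z up along its axis. Can be gripped across its outside near the rim. May be absent (None).
- beaker: Slim yellow plastic beaker, the smallest vessel, straight-sided, round and open at the top: outer diameter 40 mm, inner 32 mm, height 98 mm, wall 4 mm, floor 4 mm thick. Origin at the centre of its underside, z up along its axis. Can be gripped across its outside near the rim. May be absent (None).
- cover_grip (a point): Top centre of the blue grip fin on the caddy's sliding cover (moves with it): fin 14 mm thick along the caddy's x, 60 mm long along its y, 26 mm high. The cover is a pale blue hood, 124 mm along x, 136 mm wide, top 92 mm and underside 88 mm above the table, open at its ends.
- cover (a joint): Cover travel in m along the caddy's +x: 0 = fully shut over the jar pockets, 0.124 = fully open, over the utensil bay. Sliding friction about 1.2 N; it stays where it is left.
- caddy: White plastic utensil caddy, fixed to the table, walls 42 mm high, 128 mm wide along its y, dividers 40 mm high. Origin on the table under the centre of the four-pocket jar bay; x points from the jar bay to the utensil bay (its centre at x = 124 mm; its utensils stay); z up.
- pocket0 (a point): Centre of the floor of jar pocket 0 (4 mm above the table), at caddy x = -31, y = -31 mm; the pocket is about 50 mm square and open at the top once the cover is open. A jar standing in it shows its cap above the walls, and clears the shut cover.
- pocket1 (a point): Centre of the floor of jar pocket 1 (4 mm above the table), at caddy x = -31, y = 31 mm; the pocket is about 50 mm square and open at the top once the cover is open. A jar standing in it shows its cap above the walls, and clears the shut cover.
- pocket2 (a point): Centre of the floor of jar pocket 2 (4 mm above the table), at caddy x = 31, y = -31 mm; the pocket is about 50 mm square and open at the top once the cover is open. A jar standing in it shows its cap above the walls, and clears the shut cover.
- pocket3 (a point): Centre of the floor of jar pocket 3 (4 mm above the table), at caddy x = 31, y = 31 mm; the pocket is about 50 mm square and open at the top once the cover is open. A jar standing in it shows its cap above the walls, and clears the shut cover.
- jar0: Spice jar, brown glass with a paper band and black cap: body 40 mm diameter up to z = 42 mm, shoulder to z = 50 mm, then a cap of 22 mm diameter (the grip) to z = 76 mm. Origin at the centre of its underside, z up. If present it stands in pocket 0 from the start; None means that pocket is empty.
- jar1: Spice jar, brown glass with a paper band and black cap: body 40 mm diameter up to z = 42 mm, shoulder to z = 50 mm, then a cap of 22 mm diameter (the grip) to z = 76 mm. Origin at the centre of its underside, z up. If present it stands in pocket 1 from the start; None means that pocket is empty.
- jar2: Spice jar, brown glass with a paper band and black cap: body 40 mm diameter up to z = 42 mm, shoulder to z = 50 mm, then a cap of 22 mm diameter (the grip) to z = 76 mm. Origin at the centre of its underside, z up. If present it stands in pocket 2 from the start; None means that pocket is empty.
- jar3: Spice jar, brown glass with a paper band and black cap: body 40 mm diameter up to z = 42 mm, shoulder to z = 50 mm, then a cap of 22 mm diameter (the grip) to z = 76 mm. Origin at the centre of its underside, z up. If present it stands in pocket 3 from the start; None means that pocket is empty.
- spare0: Spice jar, brown glass with a paper band and black cap: body 40 mm diameter up to z = 42 mm, shoulder to z = 50 mm, then a cap of 22 mm diameter (the grip) to z = 76 mm. Origin at the centre of its underside, z up. A spare, standing on the table.
- spare1: Spice jar, brown glass with a paper band and black cap: body 40 mm diameter up to z = 42 mm, shoulder to z = 50 mm, then a cap of 22 mm diameter (the grip) to z = 76 mm. Origin at the centre of its underside, z up. A spare, standing on the table.
- spare2: Spice jar, brown glass with a paper band and black cap: body 40 mm diameter up to z = 42 mm, shoulder to z = 50 mm, then a cap of 22 mm diameter (the grip) to z = 76 mm. Origin at the centre of its underside, z up. A spare, standing on the table.
- whisk: Steel whisk lying on the table, 250 mm long, handle to its local -x; a bystander to leave alone.
- mill: Dark wooden pepper mill, 52 mm diameter, 112 mm high, a fixed bystander. Origin at the centre of its underside.
Mind the look-alikes: they are no part of the job. What is shaped like the dish but yellow is not meant.

How it is judged:
On the way, in this order (a step that is already met when the one before it is completed fails the run):
1. the caddy's cover is slid open (at least 110 mm) (value of joint cover above 0.11 m), for 0.2 s.
2. every pocket holds an upright, fully seated jar (((horizontal distance between jar0 and pocket0 below 0.012 m and z of jar0 in the frame of pocket0 below 0.006 m and angle between jar0's own z axis and vertical below 0.12 rad) or (horizontal distance between spare0 and pocket0 below 0.012 m and z of spare0 in the frame of pocket0 below 0.006 m and angle between spare0's own z axis and vertical below 0.12 rad) or (horizontal distance between spare1 and pocket0 below 0.012 m and z of spare1 in the frame of pocket0 below 0.006 m and angle between spare1's own z axis and vertical below 0.12 rad) or (horizontal distance between spare2 and pocket0 below 0.012 m and z of spare2 in the frame of pocket0 below 0.006 m and angle between spare2's own z axis and vertical below 0.12 rad)) and ((horizontal distance between jar1 and pocket1 below 0.012 m and z of jar1 in the frame of pocket1 below 0.006 m and angle between jar1's own z axis and vertical below 0.12 rad) or (horizontal distance between spare0 and pocket1 below 0.012 m and z of spare0 in the frame of pocket1 below 0.006 m and angle between spare0's own z axis and vertical below 0.12 rad) or (horizontal distance between spare1 and pocket1 below 0.012 m and z of spare1 in the frame of pocket1 below 0.006 m and angle between spare1's own z axis and vertical below 0.12 rad) or (horizontal distance between spare2 and pocket1 below 0.012 m and z of spare2 in the frame of pocket1 below 0.006 m and angle between spare2's own z axis and vertical below 0.12 rad)) and ((horizontal distance between jar2 and pocket2 below 0.012 m and z of jar2 in the frame of pocket2 below 0.006 m and angle between jar2's own z axis and vertical below 0.12 rad) or (horizontal distance between spare0 and pocket2 below 0.012 m and z of spare0 in the frame of pocket2 below 0.006 m and angle between spare0's own z axis and vertical below 0.12 rad) or (horizontal distance between spare1 and pocket2 below 0.012 m and z of spare1 in the frame of pocket2 below 0.006 m and angle between spare1's own z axis and vertical below 0.12 rad) or (horizontal distance between spare2 and pocket2 below 0.012 m and z of spare2 in the frame of pocket2 below 0.006 m and angle between spare2's own z axis and vertical below 0.12 rad)) and ((horizontal distance between jar3 and pocket3 below 0.012 m and z of jar3 in the frame of pocket3 below 0.006 m and angle between jar3's own z axis and vertical below 0.12 rad) or (horizontal distance between spare0 and pocket3 below 0.012 m and z of spare0 in the frame of pocket3 below 0.006 m and angle between spare0's own z axis and vertical below 0.12 rad) or (horizontal distance between spare1 and pocket3 below 0.012 m and z of spare1 in the frame of pocket3 below 0.006 m and angle between spare1's own z axis and vertical below 0.12 rad) or (horizontal distance between spare2 and pocket3 below 0.012 m and z of spare2 in the frame of pocket3 below 0.006 m and angle between spare2's own z axis and vertical below 0.12 rad))), for 0.2 s.
At the end, for the whole second after the job is handed in: Each vessel is upright (0.12 rad), inside every larger one (axis offset under wall clearance + 5 mm), underside under 32 mm above the pan's; each pocket holds an upright jar, seated within 6 mm, 12 mm of centre; cover shut within 6 mm; all spares upright; pan level (0.06 rad) (all of step 2 and angle between pan's own z axis and vertical below 0.06 rad and horizontal distance between bowl and pan below 0.028 m and z of each of bowl, dish, tumbler, beaker in the frame of pan below 0.032 m and angle between each of bowl, dish, tumbler, beaker, spare0, spare1, spare2's own z axis and vertical below 0.12 rad and horizontal distance between dish and pan below 0.05 m and horizontal distance between dish and bowl below 0.019 m and horizontal distance between tumbler and pan below 0.064 m and horizontal distance between tumbler and bowl below 0.033 m and horizontal distance between tumbler and dish below 0.011 m and horizontal distance between beaker and pan below 0.076 m and horizontal distance between beaker and bowl below 0.045 m and horizontal distance between beaker and dish below 0.023 m and horizontal distance between beaker and tumbler below 0.013 m and value of joint cover below 0.006 m); the robot touches nothing.
It fails at once if the whisk is knocked or taken (distance of whisk from where it was at the start of the episode above 0.05 m).
It fails at once if a spice jar already in its pocket is taken out (distance of any of jar0, jar1, jar2, jar3 from where it was at the start of the episode above 0.03 m).
It fails at once if the pan is tipped (angle between pan's own z axis and vertical above 0.3 rad).
Of bowl, dish, tumbler, beaker only 3 to 4 are there at a start; the rules pass over those that are not, and their reading is None.
Of jar0, jar1, jar2, jar3 only 1 to 2 are there at a start; the rules pass over those that are not, and their reading is None.
At some moment in a run one of bowl, dish, tumbler may be knocked a few centimetres aside while the robot is not near it.
It also fails if it takes over 210 s, if anything falls off the work surface, if the arm or the gripper's body presses on something with over 40 N, if the wrist force passes 120 N, or if a joint passes its speed limit or range.

## Robot

A 6-joint arm with a two-finger parallel gripper is mounted at the origin on the work surface. World frame = base frame: x ahead of the robot, y to its left, z up, the work surface at z = 0. Lengths are in m, angles in rad, forces in N, time in s.
With the tool pointing down it reaches from about 0.4 to 0.825 m from the base axis. Payload 7 kg.
Tool frame: the origin (TCP) lies midway between the tips of the shut fingers; the grasp point (between the pads) lies 19 mm behind it (arm.hold_point_z is the distance from the TCP to the grasp point, in m); z points along the fingers, x is the direction in which the jaws open and shut, and the axes are right-handed (so a half turn about z gives the same grasp; the last joint's range is limited). The gripper opens to 88 mm and grips with 3 to 60 N. Pads are 19 mm wide; open, the fingers measure 130 mm over their backs; the gripper's body (78 mm by 193 mm) begins 47 mm behind the grasp point.
Start: joints at [1.621, 0.359, 0.012, 0, -1.224, -0.288], TCP at [0.159, 0.656, 0.227] pointing down, gripper open.
Joint ranges: [-3.07, 3.07], [-1.43, 2.12], [-1.02, 1.25], [-3.03, 1.67], [-3.05, -0], [-3.03, 3.03]. Speed limits (rad/s): [2.39, 2.39, 3.01, 3.14, 3.14, 3.14].

## Interface

Orientations are given as [roll, pitch, yaw] about the fixed x, y, z axes, in that order (R = Rz(yaw) Ry(pitch) Rx(roll)).
In Python, from station import readout, viewer, job, arm gives the robot as it stands.
- The arm moves only by the tool apply_moves, never from a script. Its argument "deltas" is text: rows parted by semicolons, each of 4 numbers parted by spaces: the shift along the tool's x, y, z in cm, then the turn about the tool's z in rad. A call has 1 to 10 rows; each row shifts and turns the commanded pose from where the row before left it, along the tool's axes as they then stand; what a row does not reach is not made up. A row lasts 1/8 s, in which the tool goes at most 62.5 mm and 10.7 degrees, less where a joint would pass 70% of its speed; a pose out of reach is approached as far as the arm can. A call is refused whole if a number of a shift passes 6.25 or a number of a turn 0.188, either way. A call with a gripper value outside its range is refused whole. "gripper" is the closure, from -1 (fully open) to 1 (shut), so that 0 is half open, set as the call begins (left out, the last holds). The fingers move at their own pace and stop on an object; "squeeze" is the grip in N (left out, the last holds). Time passes only in rows, so rows that do not move let the fingers close. It gives the time, the measured TCP pose, the force and the opening at its end, in the units of the state.
- readout.get_state(): the state, without advancing time (a new reading comes with each control period).
- viewer.grab_frame(name): name is "side" or "top"; returns a dict with "image" (420x560x3 uint8, red, green, blue), "camera_matrix" (3x3 intrinsics, pixels), "k1" (the pictures are not rectified: a ray, as slopes to the right and down, at radius r is drawn at 1 + k1 r^2 times it, then the intrinsics apply), "cam_to_world" (4x4, takes a point from camera to world coordinates). Camera axes: x right, y up, looking along -z (the intrinsics and any distortion apply to the point x, -y, -z); pixel columns grow to the right and rows downward; lengths in m; the calibration is good to about 2 mm. A picture is of the moment at which its call begins. There is no depth.
- job.job_done(): hands the job in, once; it reports no verdict.
Trained networks look in the newest picture that a camera, given by its name, has taken for a name from the list of things; names that differ only in an ending like _2 or _b are one class to them, and where a whole thing is asked for, a point or a joint stands for the part that bears it (a point fixed in the world has none). Each returns a list of dicts, best first, with "conf" (0 to 1); they miss things now and then, are a little off and sometimes report something else, mostly with a low value. They report only what shows in the picture. A call takes as long as a camera call. They do not tell look-alikes from the thing itself.
- viewer.silhouettes(camera, query): "region" (420x560 bool, what is visible of it) and "extent" ([left, top, width, height] in pixels, round what is visible of it).
The state is a dict: "t": time; "q": joint angles; "qd": joint speeds; "joint_efforts": joint torques, N m; "eef_pos": TCP position; "ee_rot": TCP orientation; "force": force on the tool from outside, world axes, zero at the start; "moment": the same for the moment, N m; "width": finger opening in m.
Only numpy, scipy, OpenCV 4.12 (cv2) and the standard library are available. Lean on these libraries where they do the work, as an engineer would, in place of code of your own. Each camera call takes 0.05 s, during which the arm holds its last target.

## Working session

There is one attempt and no reset: what is moved stays moved. The work goes in short steps, Python scripts to look and compute and a tool call to move; the robot and the scene stay as the last step left them, time stands still between calls to the robot, and variables do not carry over. Pictures are saved under pics/ and viewed, and the job is handed in when it is done.

Besides the shell and the picture viewer there is one more tool, called after "Call:" by a JSON object that holds its "method" and its "body", one argument or row to a line. apply_moves: Moves the arm, as the interface text tells. Its arguments: {"type":"object","properties":{"deltas":{"type":"string"},"gripper":{"type":"number"},"squeeze":{"type":"number"}},"required":["deltas"]}

```bash
ls; mkdir -p pics; python3 - <<'E'
from station import readout, viewer
import cv2
s=readout.get_state(); print(s)
for c in ["side","top"]:
    f=viewer.grab_frame(c); cv2.imwrite(f"pics/{c}0.png",f["image"][:,:,::-1]); print(f["camera_matrix"],f["k1"],f["cam_to_world"])
E
```

```text
pics
{'t': 0.0, 'q': array([ 1.62111130e+00,  3.59388670e-01,  1.10413338e-02, -3.37608726e-04,
       -1.22414688e+00, -2.88097062e-01]), 'qd': array([-1.38142956e-03,  1.49719107e-03,  1.41687947e-04,  5.66148312e-04,
        4.74081421e-04, -5.72774183e-05]), 'joint_efforts': array([ 7.39320203e-04, -5.82710016e+01,  2.93051237e+01,  6.99691191e+00,
        6.98405929e-03, -1.50035248e-04]), 'eef_pos': array([0.15891365, 0.6554972 , 0.2256162 ]), 'ee_rot': array([-3.14141448e+00, -1.71809204e-03, -1.80869354e+00]), 'force': array([0.42848256, 0.78658545, 0.54163034]), 'moment': array([-0.025234  ,  0.00287559,  0.04019171]), 'width': 0.08732651471530051}
[[488.67718904   0.         287.33324718]
 [  0.         488.67718904 213.57175201]
 [  0.           0.           1.        ]] -0.09844827163764412 [[ 0.92329389  0.23157894 -0.30643039  0.21875911]
 [-0.38408609  0.56186206 -0.73265879 -0.80396333]
 [ 0.00250326  0.79415504  0.60771006  0.77431263]
 [ 0.          0.          0.          1.        ]]
[[467.27322332   0.         274.57688437]
 [  0.         467.27322332 215.71049964]
 [  0.           0.           1.        ]] -0.01281472036303357 [[-0.00564428  0.99166969 -0.1286832   0.42423747]
 [-0.99950722 -0.00956833 -0.02989606  0.00460337]
 [-0.0308783   0.12845105  0.99123502  1.08039209]
 [ 0.          0.          0.          1.        ]]
```

View pics/side0.png

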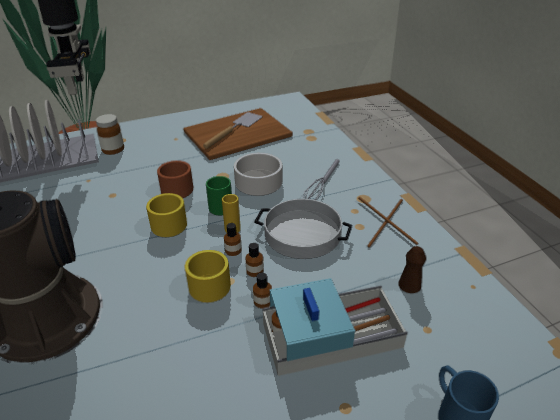

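View pics/top0.png

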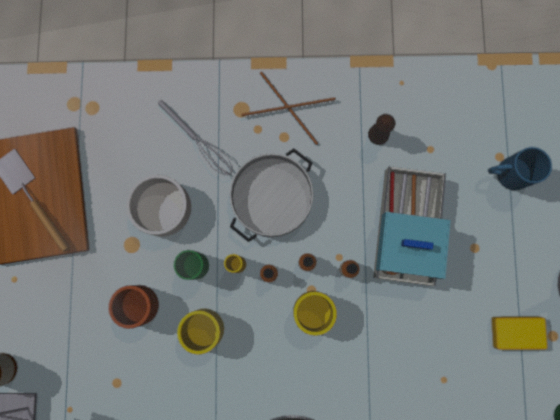

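```bash
cat > h.py <<'E'
import numpy as np, cv2
from scipy.optimize import minimize
from station import readout, viewer
def proj(f,P):
    P=np.atleast_2d(P).astype(float); T=np.linalg.inv(f["cam_to_world"]); c=P@T[:3,:3].T+T[:3,3]
    u=c[:,0]/-c[:,2]; v=-c[:,1]/-c[:,2]; s=1+f["k1"]*(u*u+v*v); K=f["camera_matrix"]
    return np.c_[K[0,0]*u*s+K[0,2],K[1,1]*v*s+K[1,2]]
def ray(f,px):
    K=f["camera_matrix"]; a=np.array([(px[0]-K[0,2])/K[0,0],(px[1]-K[1,2])/K[1,1]]); b=a.copy()
    for _ in range(20): b=a/(1+f["k1"]*(b@b))
    R=f["cam_to_world"]; return R[:3,3],R[:3,:3]@np.array([b[0],-b[1],-1])
def onz(f,px,z):
    o,d=ray(f,px); return o+d*(z-o[2])/d[2]
A=np.linspace(0,2*np.pi,60,endpoint=False); C=np.c_[np.cos(A),np.sin(A)]
def ring(x,y,r,z): return np.c_[C*r+[x,y],np.full(60,z)]
SH={'pan':[(95,0),(95,40)],'bowl':[(68,0),(68,60)],'dish':[(46,0),(46,72)],'tumbler':[(32,0),(32,84)],'beaker':[(20,0),(20,98)],'jar':[(20,0),(20,42),(11,50),(11,76)]}
def hullmask(f,pts_groups):
    m=np.zeros((420*4,560*4),np.uint8)
    for g in pts_groups:
        p=proj(f,g); h=cv2.convexHull((p*4+1.5).astype(np.int32)); cv2.fillConvexPoly(m,h,1)
    return cv2.resize(m.astype(np.float32),(560,420),interpolation=cv2.INTER_AREA)
def model(f,kind,x,y,z0=0):
    s=SH[kind]; R=[ring(x,y,r/1000,z0+z/1000) for r,z in s]
    return hullmask(f,[np.vstack(R[i:i+2]) for i in range(len(R)-1)])
def fit(fm,kind,x0,z0=0):
    # fm: list of (frame,mask)
    def cost(p):
        c=0
        for f,m in fm:
            a=model(f,kind,p[0],p[1],z0); c+=1-np.minimum(a,m).sum()/np.maximum(a,m).sum()
        return c/len(fm)
    r=minimize(cost,x0,method='Nelder-Mead',options=dict(initial_simplex=[x0,[x0[0]+.01,x0[1]],[x0[0],x0[1]+.01]],xatol=2e-4,fatol=1e-4))
    return r.x,r.fun
def sil(cam,q):
    return [(d["conf"],d["region"].astype(np.float32),d["extent"]) for d in viewer.silhouettes(cam,q)]
def snap(name):
    o={}
    for c in ["side","top"]:
        o[c]=viewer.grab_frame(c); cv2.imwrite(f"pics/{c}_{name}.png",o[c]["image"][:,:,::-1])
    return o
E
python3 - <<'E'
from h import *
F=snap("1")
for q in ['pan','bowl','dish','tumbler','beaker','spare0','caddy','cover_grip','whisk','mill']:
    fits={}
    for c in F:
        for conf,m,e in sil(c,q):
            if conf<.3: continue
            k='jar' if q=='spare0' else q
            ys,xs=np.nonzero(m>0); px=(e[0]+e[2]/2,e[1]+e[3]/2)
            out=''
            if k in SH:
                g=onz(F[c],px,SH[k][-1][1]/2000)[:2]
                x,v=fit([(F[c],m)],k,g); out=np.round(x,4),round(v,3)
            print(q,c,round(conf,2),e,m.sum(),out,F[c]["image"][m>0].mean(0).round())
E
```

```text
pan side 0.58 [255.3, 196.3, 96.0, 61.5] 3994.0 (array([0.6141, 0.0427]), np.float64(0.077)) [106. 109. 111.]
pan top 0.96 [228.7, 150.5, 85.8, 88.5] 5636.0 (array([0.6096, 0.044 ]), np.float64(0.057)) [114. 115. 117.]
pan top 0.75 [222.8, 254.7, 22.4, 17.7] 363.0 (array([0.5232, 0.1082]), np.float64(0.936)) [98. 86. 38.]
bowl side 0.97 [234.9, 150.5, 48.5, 46.8] 1804.0 (array([0.591 , 0.2984]), np.float64(0.042)) [103. 103. 101.]
bowl side 0.36 [204.0, 175.1, 25.9, 40.5] 713.0 (array([0.4643, 0.258 ]), np.float64(0.663)) [22. 59. 31.]
bowl top 0.81 [124.9, 175.5, 63.1, 61.2] 3205.0 (array([0.5858, 0.3009]), np.float64(0.022)) [114. 113. 113.]
bowl top 0.61 [259.7, 263.2, 18.0, 17.8] 234.0 (array([0.4801, 0.0475]), np.float64(0.924)) [65. 48. 38.]
bowl top 0.37 [374.5, 166.4, 75.9, 120.7] 7583.0 (array([ 0.4905, -0.2707]), np.float64(0.548)) [ 83. 104. 111.]
dish side 0.96 [183.0, 250.8, 46.3, 49.0] 2060.0 (array([ 0.3493, -0.05  ]), np.float64(0.033)) [101.  89.  31.]
dish side 0.8 [145.7, 191.8, 45.0, 46.7] 1433.0 (array([0.3114, 0.1981]), np.float64(0.068)) [98. 85. 27.]
dish side
[... 1597 characters left out ...]
.float64(0.065)) [67. 51. 41.]
caddy side 0.69 [401.3, 245.1, 23.1, 49.8] 915.0  [38. 27. 20.]
caddy side 0.57 [261.7, 279.1, 144.9, 94.7] 9620.0  [ 86. 103. 109.]
caddy top 0.97 [374.3, 165.4, 76.0, 117.0] 7495.0  [ 83. 104. 111.]
caddy top 0.39 [374.7, 211.8, 72.2, 67.3] 4103.0  [ 71. 113. 127.]
cover_grip side 0.74 [271.1, 277.9, 83.0, 86.8] 4892.0  [ 82. 119. 132.]
cover_grip top 0.77 [376.2, 213.6, 76.1, 64.6] 4147.0  [ 72. 113. 127.]
whisk side 0.83 [310.7, 159.6, 30.9, 37.6] 216.0  [ 96. 100. 105.]
whisk top 0.83 [159.7, 98.8, 71.8, 73.8] 338.0  [103. 104. 109.]
mill side 0.81 [397.4, 247.6, 27.7, 45.4] 921.0  [38. 27. 21.]
mill top 0.37 [226.1, 253.9, 17.5, 19.1] 354.0  [97. 85. 37.]
```

```bash
python3 - <<'E'
from h import *
F=snap("2")
for c in F:
    im=F[c]["image"]; hsv=cv2.cvtColor(im,cv2.COLOR_RGB2HSV)
    d=[ (cf,m,e) for cf,m,e in sil(c,'cover_grip')][0]
    x,y,w,h=[int(v) for v in d[2]]; x-=15;y-=60 if c=='top' else 15;w+=80 if c=='side' else 30;h+=80 if c=='top' else 30
    cv2.imwrite(f"pics/crop_{c}.png",cv2.resize(im[y:y+h,x:x+w,::-1],None,fx=4,fy=4,interpolation=cv2.INTER_CUBIC)); print(c,x,y)
    fin=cv2.inRange(hsv,(105,150,40),(125,255,255)); fin[:, :x]=0; fin[:,x+w:]=0; fin[:y]=0; fin[y+h:]=0
    ys,xs=np.nonzero(fin); print('fin',xs.mean(),ys.mean(),len(xs), cv2.minAreaRect(np.c_[xs,ys].astype(np.float32)), onz(F[c],(xs.mean(),ys.mean()),.112))
E
```

```text
side 254 261
fin 310.49514563106794 304.0129449838188 309 ((310.6206970214844, 304.0517578125), (32.86807632446289, 10.39893913269043), 68.19859313964844) [ 0.48832872 -0.26890048  0.112     ]
top 358 154
fin 417.33644859813086 243.94392523364485 214 ((417.12310791015625, 244.01539611816406), (30.512544631958008, 7.442083835601807), 7.125016689300537) [ 0.48854098 -0.25973357  0.112     ]
```

```bash
sleep 1
```

```text
(no output)
```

View pics/crop_top.png

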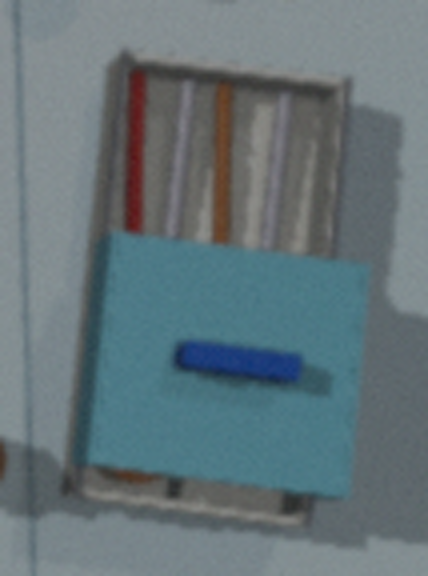

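View pics/crop_side.png

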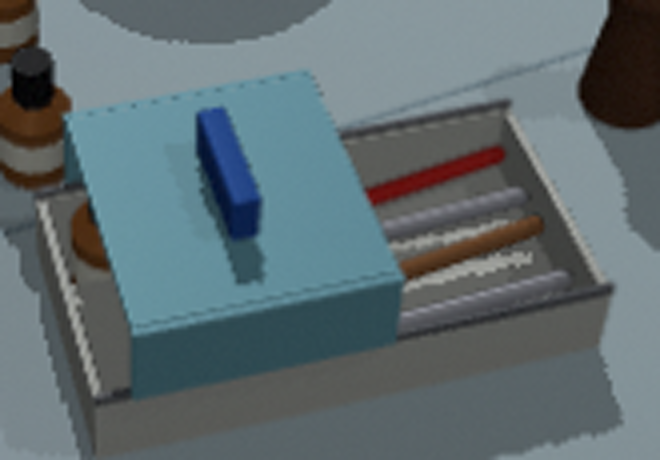

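```bash
cat >> h.py <<'E'
def caddyT(p,q):
    q=np.atleast_2d(q)/1000.; c,s=np.cos(p[2]),np.sin(p[2])
    return np.c_[p[0]+c*q[:,0]-s*q[:,1],p[1]+s*q[:,0]+c*q[:,1],q[:,2]]
E
python3 - <<'E'
from h import *
from scipy.optimize import least_squares
F=snap("3")
# order: (+x,+y),(+x,-y),(-x,-y),(-x,+y)
M=np.array([[62,68,92],[62,-68,92],[-62,-68,92],[-62,68,92]])
tp=np.array([[108,232],[368,263],[350,497],[90,466]])/4+[358,154]
sd=np.array([[312,72],[403,280],[132,332],[66,116]])/4+[254,261]
def res(p,cs): return np.concatenate([(proj(F[c],caddyT(p,M))-o).ravel() for c,o in cs])
for cs in ([('top',tp)],[('side',sd)],[('top',tp),('side',sd)]):
    r=least_squares(res,[.48,-.27,0],args=(cs,)); print(r.x.round(4),r.fun.round(1))
p=r.x
print('grip',caddyT(p,[0,0,118]))
print('outer', [proj(F[c],caddyT(p,[[-64,64,42],[-64,-64,42],[188,-64,42],[188,64,42],[0,-30,118],[0,30,118]])).round(1).tolist() for c in F])
E
```

```text
[ 0.4879 -0.2607 -0.1242] [ 0.4  0.2 -0.1 -0.3  0.1  0.  -0.4  0.1]
[ 0.4918 -0.2649 -0.1576] [-0.  -0.8  0.6  0.5 -0.2  1.  -0.3 -1.1]
[ 0.4902 -0.2629 -0.1405] [ 1.9 -1.4  1.3 -0.8  0.6 -0.6  0.2 -1.6 -1.9 -1.6 -0.3 -0.7 -0.7  0.8
 -1.9 -1.1]
grip [[ 0.490235   -0.26285203  0.118     ]]
outer [[[268.6, 308.1], [284.6, 360.6], [413.6, 331.9], [386.7, 284.9], [315.0, 311.4], [305.5, 287.5]], [[378.0, 270.4], [436.6, 278.2], [446.8, 166.3], [389.9, 159.2], [434.4, 244.8], [404.9, 241.0]]]
```

```bash
python3 - <<'E'
from h import *
from scipy.optimize import least_squares
F=snap("4")
M=np.array([[62,68,92],[62,-68,92],[-62,-68,92],[-62,68,92]])
tp=np.array([[108,232],[368,263],[350,497],[90,466]])/4+[358,154]
sd=np.array([[312,72],[403,280],[132,332],[66,116]])/4+[254,261]
tb=np.array([[122,53],[350,78],[310,522],[72,490]])/4+[358,154]
sb=np.array([[508,102],[612,290],[97,402],[37,194]])/4+[254,261]
def res(p,full=0):
    o=p[4]*1; L=p[3]*1000
    B=np.array([[62+L,64,42],[62+L,-64,42],[62-L,-64,42],[62-L,64,42]])
    Mc=M+[p[4]*1000,0,0]
    off={'top':p[5:7],'side':-p[5:7]}
    out=[]
    for c,a,b in (('top',tp,tb),('side',sd,sb)):
        q=p[:3].copy(); q[:2]+=off[c]
        out+=[(proj(F[c],caddyT(q,Mc))-a).ravel(),(proj(F[c],caddyT(q,B))-b).ravel()]
    return np.concatenate(out+[p[5:7]*100])
r=least_squares(res,[.48,-.27,-.14,.126,.01,0,0]); print(r.x.round(4)); print(r.fun.round(1))
p=r.x
print('grip',caddyT(p,[p[4]*1000,0,118]),'pockets',caddyT(p,[[-31,-31,4],[-31,31,4],[31,-31,4],[31,31,4]]).round(4))
E
```

```text
[ 0.4762 -0.2605 -0.1416  0.1244  0.0139 -0.0017  0.0016]
[ 1.  -0.5  0.4  0.2 -0.4  0.4 -0.8 -0.7 -0.1 -0.5 -0.1  0.4 -0.4  0.3
  0.4  0.4 -1.  -1.4  0.7 -0.4  0.3  1.  -1.  -1.  -0.2  0.1  0.2  0.4
  0.6  0.8  0.2 -0.1 -0.2  0.2]
grip [[ 0.48996632 -0.26240923  0.118     ]] pockets [[ 0.4412 -0.2868  0.004 ]
 [ 0.4499 -0.2254  0.004 ]
 [ 0.5026 -0.2955  0.004 ]
 [ 0.5113 -0.2341  0.004 ]]
```

```bash
cat > plan.py <<'E'
import sys, numpy as np
from station import readout
# usage: plan.py x,y,z,yaw[,step] ...  ('.'=keep; yaw wraps pi-symmetric not applied)
s=readout.get_state(); p=np.array(s['eef_pos']); yaw=s['ee_rot'][2]
print('now',p.round(4),'rpy',np.round(s['ee_rot'],3),'q6',round(s['q'][5],3),'t',round(s['t'],2),'w',round(s['width'],4))
cur=p.copy(); cy=yaw; rows=[]
for a in sys.argv[1:]:
    v=a.split(','); st=float(v[4]) if len(v)>4 else .055
    tgt=np.array([cur0 if k=='.' else float(k) for cur0,k in zip(cur,v[:3])]); ty=cy if v[3]=='.' else float(v[3])
    dy=(ty-cy+np.pi)%(2*np.pi)-np.pi
    if len(v)>5: dy+=float(v[5])*2*np.pi
    n=int(max(1,np.ceil(max(np.linalg.norm(tgt-cur)/st,abs(dy)/.185)-1e-6)))
    d0=tgt.copy(); y1=cy+dy; s0=cur.copy(); ys=cy
    for i in range(1,n+1):
        w=s0+(tgt-s0)*i/n; yi=ys+dy*i/n
        D=w-cur; c,si=np.cos(cy),np.sin(cy)
        r=np.array([D[0]*c+D[1]*si, D[0]*si-D[1]*c, -D[2]])*100
        r=np.round(r,2); t=round(cy-yi,3)
        rows.append("%g %g %g %g"%(*r,t))
        r/=100
        cur=cur+np.array([r[0]*c+r[1]*si, r[0]*si-r[1]*c,-r[2]]); cy=cy-t
for i in range(0,len(rows),10): print(';'.join(rows[i:i+10]))
q1=np.arctan2(cur[1],cur[0]); print('end',cur.round(4),round(cy,3),'q6 pred',round((cy+np.pi-q1+np.pi)%(2*np.pi)-np.pi,3))
E
python3 plan.py .45,.35,.28,-2.3 .49,-.262,.25,3.0
```

```text
now [0.159  0.656  0.2266] rpy [-3.142 -0.    -1.809] q6 -0.288 t 1.6 w 0.0878
2.86 -4.44 -0.67 0.061;2.59 -4.6 -0.67 0.062;2.29 -4.75 -0.66 0.061;2 -4.88 -0.67 0.062;1.69 -5 -0.67 0.061;1.39 -5.1 -0.67 0.062;1.07 -5.17 -0.67 0.061;0.75 -5.22 -0.66 0.061;3.58 -3.65 0.25 0.082;3.27 -3.92 0.25 0.082
2.94 -4.18 0.25 0.082;2.59 -4.41 0.25 0.082;2.22 -4.61 0.25 0.082;1.83 -4.77 0.25 0.082;1.44 -4.9 0.25 0.082;1.03 -5.01 0.25 0.082;0.61 -5.07 0.25 0.082;0.2 -5.11 0.25 0.082;-0.22 -5.1 0.25 0.082;-0.64 -5.07 0.25 0.082
end [ 0.49  -0.262  0.25 ] -3.284 q6 pred 0.349
```

Call:
{"method": "apply_moves", "body": {
  "deltas": "2.9 -4.4 -0.7 0.06;2.6 -4.6 -0.7 0.06;2.3 -4.7 -0.7 0.06;2 -4.9 -0.7 0.06;1.7 -5 -0.7 0.06;1.4 -5.1 -0.7 0.06;1.1 -5.2 -0.6 0.06;0.8 -5.2 -0.7 0.06;3.6 -3.6 0.2 0.08;3.3 -3.9 0.2 0.08",
  "gripper": -0.1
}}

```text
t: 2.85
eef_pos: [0.4575, 0.2468, 0.2775]
ee_rot: [-3.142, -0.0, -2.452]
force: [0.3, -1.3, 0.8]
width: 0.0481
```

Call:
{"method": "apply_moves", "body": {
  "deltas": "2.9 -4.2 0.2 0.08;2.6 -4.4 0.2 0.08;2.2 -4.6 0.2 0.08;1.8 -4.8 0.3 0.08;1.4 -4.9 0.3 0.08;1 -5 0.3 0.08;0.6 -5.1 0.3 0.08;0.2 -5.1 0.3 0.08;-0.2 -5.1 0.3 0.08;-0.6 -5.1 0.3 0.08"
}}

```text
t: 4.1
eef_pos: [0.5038, -0.2623, 0.2507]
ee_rot: [-3.142, 0.001, 3.032]
force: [0.7, 0.2, 0.3]
width: 0.0485
```

```bash
python3 plan.py .49,-.262,.20,3.0 .,.,.102,.,.03; python3 -c "
from h import *
snap('5')"
```

```text
now [ 0.5038 -0.2623  0.2507] rpy [-3.142e+00  1.000e-03  3.032e+00] q6 0.026 t 4.1 w 0.0485
1.37 -0.12 5.07 0.032;0 0 2.45 0;0 0 2.45 0;0 0 2.45 0;0 0 2.45 0
end [ 0.49  -0.262  0.102] 3.0 q6 pred 0.35
```

View pics/side_5.png

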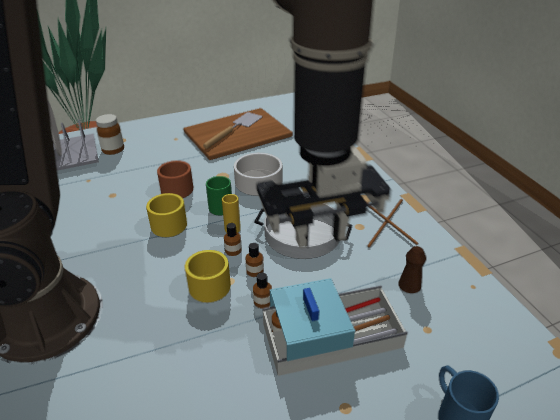

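Call:
{"method": "apply_moves", "body": {
  "deltas": "1.4 -0.1 5 0.03;0 0 2.5 0;0 0 2.5 0;0 0 2.5 0;0 0 2.3 0;0 0 0 0;0 0 0 0"
}}

```text
t: 5.08
eef_pos: [0.4904, -0.2601, 0.1035]
ee_rot: [-3.141, 0.001, 3.005]
force: [-0.1, -0.4, 0.3]
width: 0.0479
```

```bash
python3 -c "
from h import *
F=snap('6')
for c in F:
    im=F[c]['image'];y,x=(230,240) if c=='side' else (160,350)
    cv2.imwrite(f'pics/z_{c}6.png',cv2.resize(im[y:y+140,x:x+190,::-1],None,fx=4,fy=4))
"
```

```text
(no output)
```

View pics/z_side6.png

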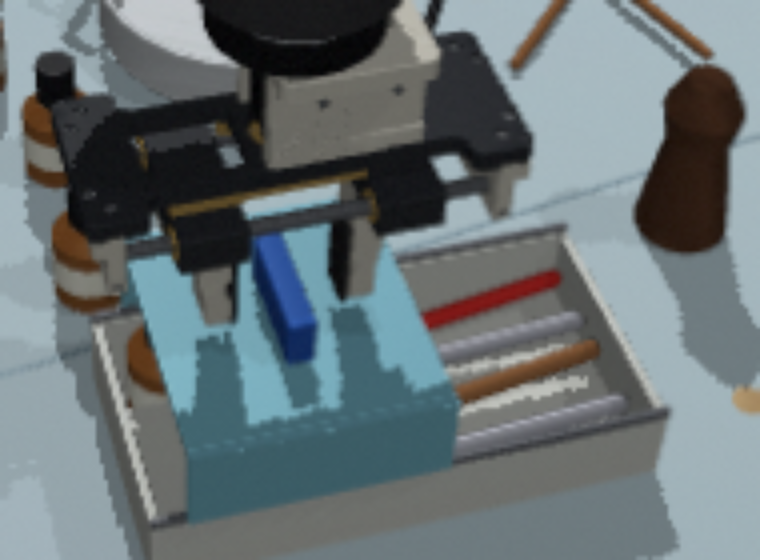

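Call:
{"method": "apply_moves", "body": {
  "deltas": "0 0 0 0;0 0 0 0;0 0 0 0;0 0 0 0;0 0 0 0",
  "gripper": 1,
  "squeeze": 20
}}

```text
t: 5.8
eef_pos: [0.4898, -0.2601, 0.1026]
ee_rot: [-3.142, 0.0, 3.005]
force: [-0.1, -0.5, 1.6]
width: 0.0139
```

Call:
{"method": "apply_moves", "body": {
  "deltas": "-1 0 0 0;-1.5 0 0 0;-1.5 0 0 0;-1.5 0 0 0;-1.5 0 0 0;-1.5 0 0 0;-1 0 0 0;-1 0 0 0;-0.5 0 0 0;0 0 0 0"
}}

```text
t: 7.05
eef_pos: [0.5991, -0.2754, 0.1027]
ee_rot: [-3.141, 0.001, 3.005]
force: [0.8, -3.8, 2.0]
width: 0.0138
```

Call:
{"method": "apply_moves", "body": {
  "deltas": "-0.3 0 0 0;0 0 0 0;0 0 0 0"
}}

```text
t: 7.42
eef_pos: [0.5992, -0.2754, 0.1026]
ee_rot: [3.142, -0.004, 3.004]
force: [-8.1, -2.9, 8.0]
width: 0.0137
```

Call:
{"method": "apply_moves", "body": {
  "deltas": "0 0 0 0;0 0 0 0;0 0 -4 0;0 0 -6 0;0 0 -6 0",
  "gripper": -0.1
}}

```text
t: 8.05
eef_pos: [0.6018, -0.2749, 0.2638]
ee_rot: [3.141, -0.0, 3.005]
force: [1.6, 0.4, 0.5]
width: 0.0482
```

```bash
python3 plan.py .40,-.12,.26,.;python3 -c "
from h import *
F=snap('7')
for c in F:
    im=F[c]['image'];y,x=(230,240) if c=='side' else (160,350)
    cv2.imwrite(f'pics/z_{c}7.png',cv2.resize(im[y:y+140,x:x+190,::-1],None,fx=4,fy=4))
"
```

```text
now [ 0.6018 -0.2749  0.2638] rpy [ 3.141 -0.     3.005] q6 -0.002 t 8.05 w 0.0482
4.42 2.52 0.08 0;4.42 2.52 0.07 0;4.42 2.52 0.08 0;4.42 2.52 0.08 0;4.42 2.52 0.07 0
end [ 0.4  -0.12  0.26] 3.005 q6 pred 0.155
```

View pics/z_side7.png

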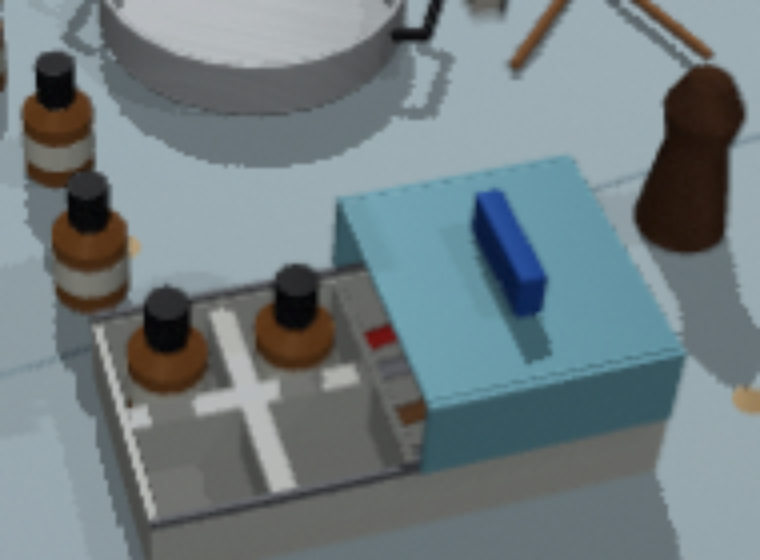

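View pics/z_top7.png

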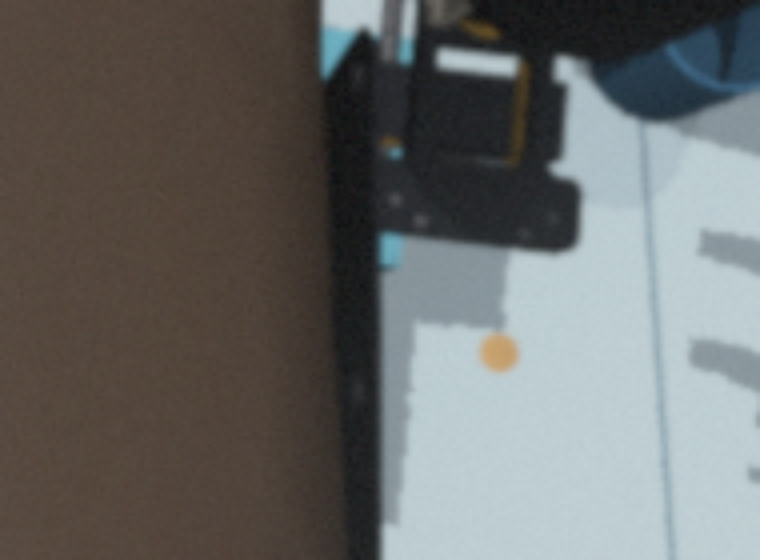

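```bash
python3 plan.py .4415,-.1305,.2,1.43 .,.,.054,.,.04
```

```text
now [ 0.6051 -0.2764  0.2709] rpy [-3.14   0.013  3.006] q6 -0.002 t 8.15 w 0.0478
2.02 1.36 0.79 0.175;2.23 0.99 0.79 0.175;2.36 0.58 0.78 0.175;2.43 0.17 0.79 0.175;2.42 -0.26 0.79 0.175;2.34 -0.68 0.79 0.176;2.18 -1.08 0.78 0.175;1.97 -1.44 0.79 0.175;1.68 -1.77 0.79 0.175;0 0 3.65 0
0 0 3.65 0;0 0 3.65 0;0 0 3.65 0
end [ 0.4415 -0.1305  0.054 ] 1.43 q6 pred -1.424
```

Call:
{"method": "apply_moves", "body": {
  "deltas": "2 1.4 0.8 0.175;2.2 1 0.8 0.175;2.4 0.6 0.8 0.175;2.4 0.2 0.8 0.175;2.4 -0.3 0.8 0.175;2.3 -0.7 0.8 0.175;2.2 -1.1 0.8 0.175;2 -1.4 0.8 0.175;1.7 -1.8 0.7 0.175;0 0 0 0"
}}

```text
t: 9.4
eef_pos: [0.4374, -0.1278, 0.1911]
ee_rot: [-3.141, -0.001, 1.43]
force: [0.4, 0.3, 0.5]
width: 0.0478
```

Call:
{"method": "apply_moves", "body": {
  "deltas": "0 0 0 0;0 0 0 0"
}}

```text
t: 9.65
eef_pos: [0.4392, -0.129, 0.1917]
ee_rot: [3.141, -0.0, 1.431]
force: [-0.2, -0.7, -0.3]
width: 0.0483
```

```bash
python3 - <<'E'
from h import *
F=snap('8')
for cf,m,e in sil('side','spare0'):
    if cf>.4:
        px=(e[0]+e[2]/2,e[1]+e[3]/2); x,v=fit([(F['side'],m)],'jar',onz(F['side'],px,.038)[:2]); print(cf,e,x.round(4),round(v,3))
E
python3 plan.py .4415,-.1305,.2,1.43 .,.,.054,.,.04
```

```text
0.97 [245.1, 244.1, 21.1, 35.0] [ 0.4598 -0.0386] 0.094
0.89 [253.8, 274.2, 15.9, 36.8] [ 0.4437 -0.133 ] 0.08
0.73 [223.9, 222.9, 15.1, 34.5] [0.4346 0.0478] 0.091
now [ 0.4388 -0.1291  0.1915] rpy [-3.141  0.     1.43 ] q6 -1.859 t 9.8 w 0.0484
-0.1 0.29 -0.85 -0;0 0 3.65 0;0 0 3.65 0;0 0 3.65 0;0 0 3.65 0
end [ 0.4415 -0.1305  0.054 ] 1.43 q6 pred -1.425
```

View pics/side_8.png

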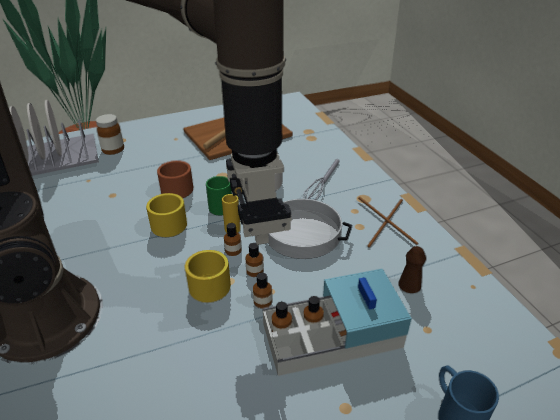

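Call:
{"method": "apply_moves", "body": {
  "deltas": "-0.1 0.3 3 0;0 0 4 0;0 0 3.5 0;0 0 2.2 0;0 0 0.9 0;0 0 0 0;0 0 0 0"
}}

```text
t: 10.68
eef_pos: [0.4421, -0.1303, 0.0564]
ee_rot: [3.14, -0.0, 1.43]
force: [0.1, 0.8, 0.3]
width: 0.048
```

```bash
python3 -c "
from h import *
F=snap('9')
for c in F:
    im=F[c]['image'];y,x=(200,200) if c=='side' else (180,280)
    cv2.imwrite(f'pics/z_{c}9.png',cv2.resize(im[y:y+140,x:x+190,::-1],None,fx=4,fy=4))
"
```

```text
(no output)
```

View pics/z_side9.png

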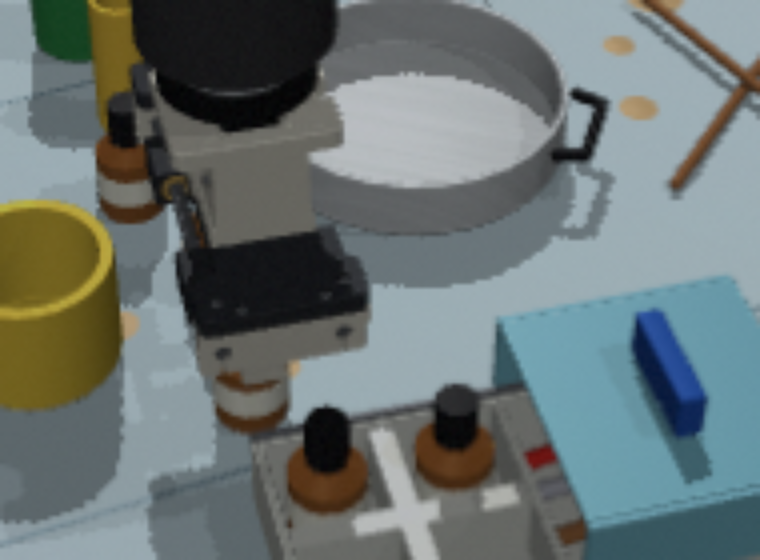

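Call:
{"method": "apply_moves", "body": {
  "deltas": "0 0 0.1 0;0 0 0 0;0 0 0 0;0 0 0 0;0 0 0 0",
  "gripper": 1,
  "squeeze": 25
}}

```text
t: 11.4
eef_pos: [0.4414, -0.1302, 0.0546]
ee_rot: [3.142, 0.0, 1.43]
force: [-0.4, -1.3, 1.3]
width: 0.0216
```

Call:
{"method": "apply_moves", "body": {
  "deltas": "0 0 -3 0;0 0 -4 0;0 0 -3 0;0 0 0 0;0 0 0 0"
}}

```text
t: 12.02
eef_pos: [0.4407, -0.1302, 0.1539]
ee_rot: [-3.141, -0.0, 1.429]
force: [-0.1, 0.4, -0.9]
width: 0.0214
```

```bash
python3 -c "
from h import *
F=snap('10')
for c in F:
    im=F[c]['image'];y,x=(200,200) if c=='side' else (180,280)
    cv2.imwrite(f'pics/z_{c}10.png',cv2.resize(im[y:y+140,x:x+190,::-1],None,fx=4,fy=4))
"; python3 plan.py .4412,-.2868,.155,.,.05 .,.,.058,.,.02
```

```text
now [ 0.4406 -0.1303  0.1535] rpy [-3.14   0.     1.429] q6 -1.855 t 12.12 w 0.0214
-3.87 0.57 -0.04 0;-3.87 0.57 -0.04 0;-3.87 0.56 -0.03 0;-3.88 0.57 -0.04 0;0 0 1.94 0;0 0 1.94 0;0 0 1.94 0;0 0 1.94 0;0 0 1.94 0
end [ 0.4412 -0.2868  0.058 ] 1.429 q6 pred -1.136
```

View pics/z_side10.png

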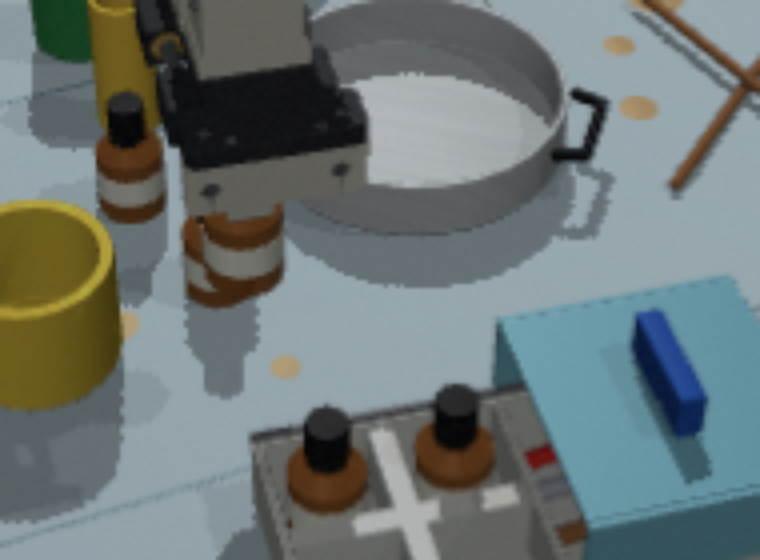

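Call:
{"method": "apply_moves", "body": {
  "deltas": "-3.9 0.6 -0.5 0;-3.9 0.6 0 0;-3.9 0.6 0 0;-3.9 0.5 0 0;0 0 2 0;0 0 1.5 0;0 0 0 0;0 0 0 0"
}}

```text
t: 13.12
eef_pos: [0.4425, -0.2876, 0.1248]
ee_rot: [3.142, 0.0, 1.431]
force: [0.5, 0.0, -1.3]
width: 0.0211
```

```bash
python3 -c "
from h import *
F=snap('11')
for c in F:
    im=F[c]['image'];y,x=(250,210) if c=='side' else (180,280)
    cv2.imwrite(f'pics/z_{c}11.png',cv2.resize(im[y:y+140,x:x+190,::-1],None,fx=4,fy=4))
"; python3 plan.py .4412,-.2868,.11,.,.05 .,.,.058,.,.02
```

```text
now [ 0.4428 -0.2877  0.1253] rpy [3.14  0.    1.431] q6 -1.507 t 13.22 w 0.0213
0.07 -0.17 1.53 0;0 0 1.73 0;0 0 1.73 0;0 0 1.74 0
end [ 0.4412 -0.2868  0.058 ] 1.431 q6 pred -1.135
```

View pics/z_side11.png

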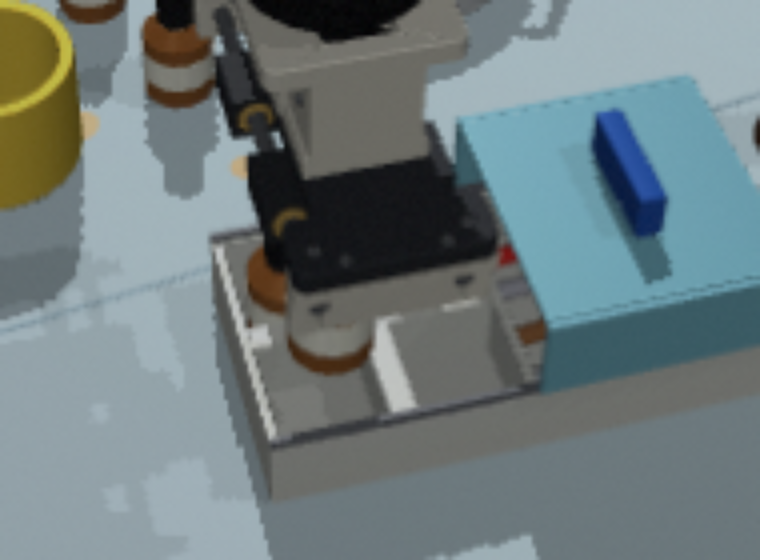

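View pics/z_top11.png

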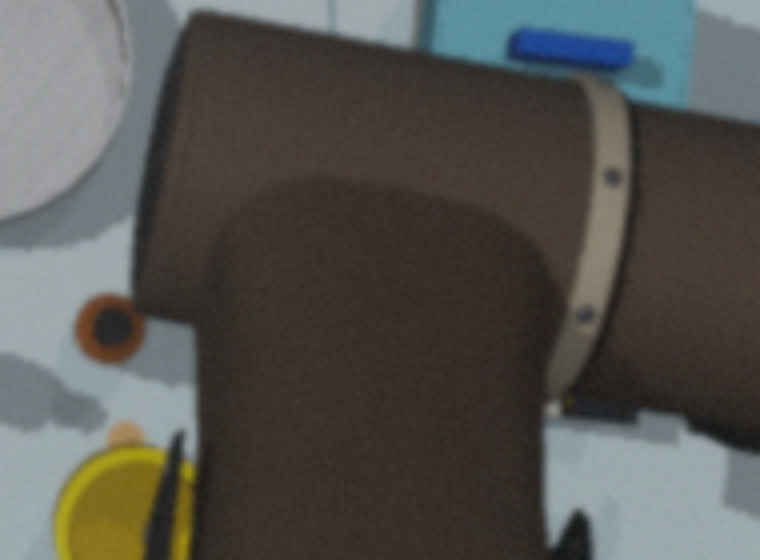

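Call:
{"method": "apply_moves", "body": {
  "deltas": "0.1 -0.2 1.5 0;0 0 1.5 0;0 0 1.5 0;0 0 1 0;0 0 0.6 0;0 0 0 0;0 0 0 0"
}}

```text
t: 14.1
eef_pos: [0.4407, -0.2868, 0.0639]
ee_rot: [3.141, 0.0, 1.43]
force: [0.7, 0.2, -1.1]
width: 0.0214
```

```bash
cat > z.py <<'E'
import sys
from h import *
n=sys.argv[1]; F=snap(n)
sx,sy,tx,ty=map(int,sys.argv[2:6])
out=[]
for c,x,y in (('side',sx,sy),('top',tx,ty)):
    im=F[c]['image']; out.append(cv2.resize(im[max(0,y-75):max(0,y-75)+150,max(0,x-65):max(0,x-65)+130,::-1],(390,450)))
cv2.imwrite(f'pics/z{n}.png',np.hstack(out))
E
python3 z.py 12 300 310 420 250;python3 plan.py
```

```text
now [ 0.4407 -0.2868  0.064 ] rpy [3.141 0.    1.43 ] q6 -1.509 t 14.2 w 0.0213
end [ 0.4407 -0.2868  0.064 ] 1.43 q6 pred -1.135
```

View pics/z12.png

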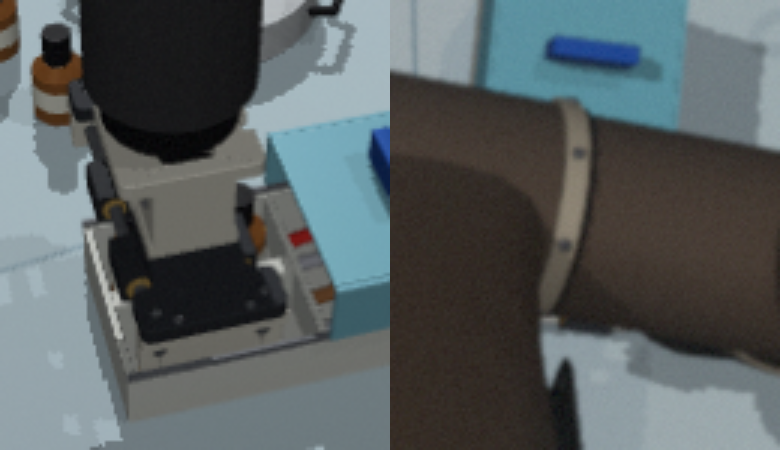

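Call:
{"method": "apply_moves", "body": {
  "deltas": "0 0 0.3 0;0 0 0.3 0;0 0 0 0;0 0 0 0"
}}

```text
t: 14.7
eef_pos: [0.4407, -0.287, 0.0585]
ee_rot: [3.141, 0.001, 1.43]
force: [-1.8, 0.5, 10.0]
width: 0.0216
```

Call:
{"method": "apply_moves", "body": {
  "deltas": "0 0 0 0;0 0 0 0;0 0 0 0;0 0 0 0;0 0 -3 0;0 0 -5 0;0 0 -3 0;0 0 0 0;0 0 0 0",
  "gripper": -0.1
}}

```text
t: 15.82
eef_pos: [0.4399, -0.2864, 0.167]
ee_rot: [-3.141, -0.0, 1.429]
force: [0.3, 0.1, -0.3]
width: 0.0485
```

```bash
python3 z.py 13 300 310 420 250; python3 plan.py .457,-.036,.16,1.43
```

```text
now [ 0.4396 -0.2864  0.1664] rpy [-3.14  -0.     1.429] q6 -1.509 t 15.93 w 0.0484
5.01 -0.36 0.13 -0;5 -0.36 0.13 -0;5.01 -0.37 0.13 -0;5.01 -0.36 0.13 -0;5.01 -0.36 0.12 -0.001
end [ 0.457 -0.036  0.16 ] 1.43 q6 pred -1.633
```

View pics/z13.png

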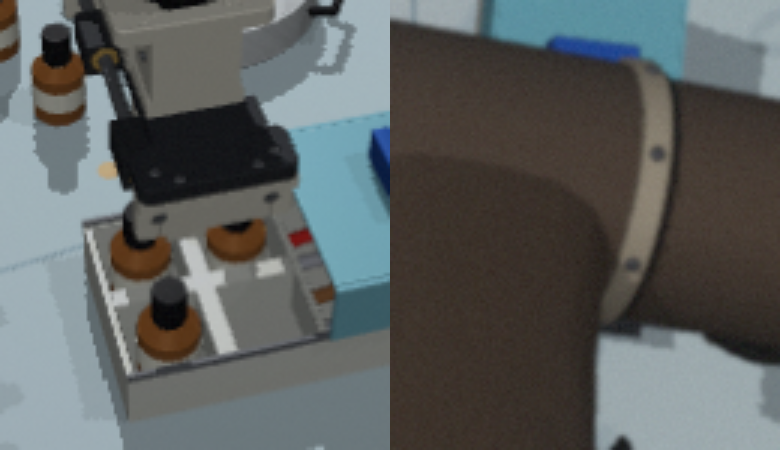

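Call:
{"method": "apply_moves", "body": {
  "deltas": "5 -0.4 0 0;5 -0.4 0 0;5 -0.4 0 0;5 -0.4 0 0;5 -0.4 1 0;0 0 3 0;0 0 3 0;0 0 0 0;0 0 0 0"
}}

```text
t: 17.05
eef_pos: [0.4561, -0.0365, 0.098]
ee_rot: [-3.141, 0.001, 1.43]
force: [0.1, 0.4, -0.0]
width: 0.0476
```

```bash
python3 plan.py .4577,-.0367,.10,1.43 .,.,.0545,.,.02
```

```text
now [ 0.4561 -0.0365  0.098 ] rpy [-3.141e+00  1.000e-03  1.430e+00] q6 -2.065 t 17.05 w 0.0476
0 0.16 -0.2 -0;0 0 1.52 0;0 0 1.51 0;0 0 1.52 0
end [ 0.4577 -0.0367  0.0545] 1.43 q6 pred -1.632
```

Call:
{"method": "apply_moves", "body": {
  "deltas": "0 0.2 1.5 0;0 0 1.5 0;0 0 1 0;0 0 0.4 0;0 0 0 0;0 0 0 0"
}}

```text
t: 17.8
eef_pos: [0.4581, -0.0365, 0.054]
ee_rot: [3.141, -0.0, 1.43]
force: [-0.1, -0.9, 0.5]
width: 0.0483
```

Call:
{"method": "apply_moves", "body": {
  "deltas": "0 0 0 0;0 0 0 0;0 0 0 0;0 0 0 0;0 0 0 0",
  "gripper": 1
}}

```text
t: 18.42
eef_pos: [0.4578, -0.0366, 0.0536]
ee_rot: [3.142, 0.0, 1.43]
force: [-0.7, 0.9, 0.9]
width: 0.0213
```

Call:
{"method": "apply_moves", "body": {
  "deltas": "0 0 -3 0;0 0 -4 0;0 0 -3 0;0 0 0 0;0 0 0 0"
}}

```text
t: 19.05
eef_pos: [0.4571, -0.0367, 0.1529]
ee_rot: [-3.141, -0.0, 1.429]
force: [0.1, -0.8, -1.2]
width: 0.0213
```

```bash
python3 z.py 14 250 250 320 250; python3 plan.py .5026,-.2955,.155,1.43 .,.,.11,.,.02
```

```text
now [ 0.4569 -0.0368  0.1525] rpy [-3.140e+00  1.000e-03  1.429e+00] q6 -2.063 t 19.15 w 0.0214
-4.99 1.63 -0.05 -0;-5 1.64 -0.05 -0;-4.99 1.63 -0.05 -0;-4.99 1.63 -0.05 -0;-5 1.64 -0.05 -0.001;0 0 1.5 0;0 0 1.5 0;0 0 1.5 0
end [ 0.5026 -0.2955  0.11  ] 1.43 q6 pred -1.18
```

View pics/z14.png

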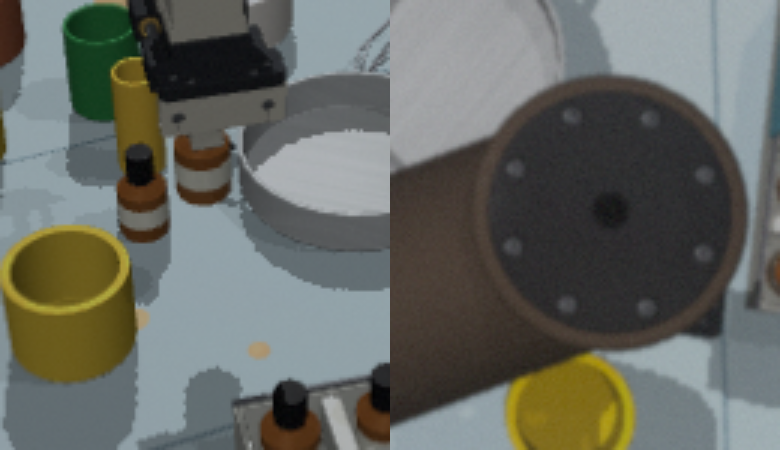

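Call:
{"method": "apply_moves", "body": {
  "deltas": "-5 1.6 -0.5 0;-5 1.6 0 0;-5 1.6 0 0;-5 1.6 0 0;-5 1.7 0 0;0 0 1.5 0;0 0 2 0;0 0 0.5 0;0 0 0 0;0 0 0 0"
}}

```text
t: 20.4
eef_pos: [0.5032, -0.2953, 0.1192]
ee_rot: [3.141, 0.0, 1.43]
force: [-0.8, -0.3, -0.4]
width: 0.0214
```

```bash
python3 z.py 15 310 310 420 250; python3 plan.py .5026,-.2955,.1,1.43 .,.,.06,.,.02
```

```text
now [ 0.5032 -0.2953  0.1193] rpy [3.14 0.   1.43] q6 -1.516 t 20.5 w 0.0212
-0.02 -0.06 1.93 0;0 0 1.33 0;0 0 1.34 0;0 0 1.33 0
end [ 0.5026 -0.2955  0.06  ] 1.43 q6 pred -1.18
```

View pics/z15.png

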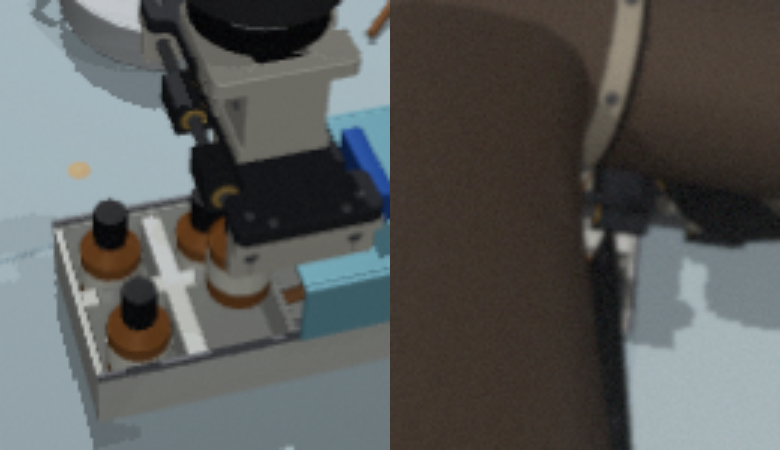

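Call:
{"method": "apply_moves", "body": {
  "deltas": "0 -0.1 1.5 0;0 0 1.5 0;0 0 1.5 0;0 0 0.8 0;0 0 0.5 0;0 0 0.3 0;0 0 0 0;0 0 0 0"
}}

```text
t: 21.5
eef_pos: [0.5019, -0.2954, 0.0578]
ee_rot: [3.141, 0.0, 1.43]
force: [-0.1, 1.5, -0.8]
width: 0.0212
```

Call:
{"method": "apply_moves", "body": {
  "deltas": "0 0 0.1 0;0 0 0 0;0 0 0 0"
}}

```text
t: 21.88
eef_pos: [0.5022, -0.2955, 0.0577]
ee_rot: [3.14, 0.0, 1.43]
force: [-2.4, 3.3, 8.0]
width: 0.0213
```

Call:
{"method": "apply_moves", "body": {
  "deltas": "0 0 0 0;0 0 0 0;0 0 0 0;0 0 0 0;0 0 -3 0;0 0 -5 0;0 0 -5 0;0 0 0 0;0 0 0 0",
  "gripper": -0.1
}}

```text
t: 23.0
eef_pos: [0.5015, -0.2952, 0.1864]
ee_rot: [3.141, -0.0, 1.429]
force: [-0.3, -0.5, -0.6]
width: 0.0482
```

```bash
python3 z.py 16 310 310 420 250; python3 plan.py .598,-.277,.19,3.0 .,.,.102,.,.03
```

```text
now [ 0.501  -0.2951  0.1853] rpy [-3.139 -0.     1.429] q6 -1.516 t 23.1 w 0.048
0.35 1.04 -0.05 -0.175;0.17 1.08 -0.05 -0.174;-0.03 1.1 -0.06 -0.175;-0.21 1.07 -0.05 -0.174;-0.4 1.02 -0.05 -0.175;-0.57 0.94 -0.05 -0.174;-0.73 0.82 -0.06 -0.175;-0.86 0.69 -0.05 -0.174;-0.96 0.53 -0.05 -0.175;0 0 2.93 0
0 0 2.94 0;0 0 2.93 0
end [ 0.598 -0.277  0.102] 3.0 q6 pred 0.293
```

View pics/z16.png

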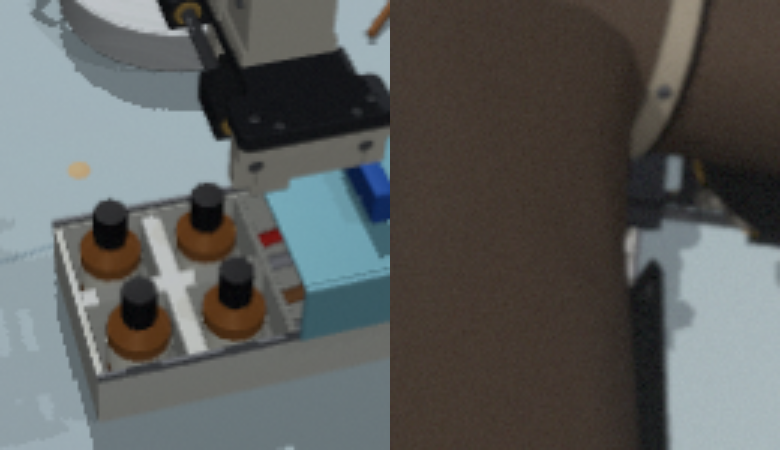

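Call:
{"method": "apply_moves", "body": {
  "deltas": "0.4 1 0 -0.175;0.2 1.1 0 -0.175;0 1.1 0 -0.175;-0.2 1.1 0 -0.175;-0.4 1 0 -0.175;-0.6 0.9 0 -0.175;-0.7 0.8 0 -0.175;-0.9 0.7 0 -0.175;-1 0.5 0 -0.17;0 0 0 0"
}}

```text
t: 24.35
eef_pos: [0.5987, -0.2765, 0.1847]
ee_rot: [3.142, -0.003, 2.999]
force: [-0.6, 0.2, -0.3]
width: 0.0481
```

Call:
{"method": "apply_moves", "body": {
  "deltas": "0 0 0 0;0 0 0 0"
}}

```text
t: 24.6
eef_pos: [0.5983, -0.2768, 0.1863]
ee_rot: [3.142, -0.001, 2.997]
force: [-0.1, 1.1, -0.1]
width: 0.0484
```

```bash
python3 plan.py .599,-.277,.19,3.0 .,.,.102,.,.03
```

```text
now [ 0.5983 -0.2768  0.1863] rpy [ 3.142e+00 -1.000e-03  2.997e+00] q6 -0.006 t 24.6 w 0.0484
-0.07 -0.01 -0.37 -0.003;0 0 2.93 0;0 0 2.94 0;0 0 2.93 0
end [ 0.599 -0.277  0.102] 3.0 q6 pred 0.292
```

Call:
{"method": "apply_moves", "body": {
  "deltas": "-0.1 0 2.5 0;0 0 3 0;0 0 2 0;0 0 0.9 0;0 0 0 0;0 0 0 0"
}}

```text
t: 25.35
eef_pos: [0.6005, -0.2771, 0.1037]
ee_rot: [-3.141, 0.002, 3.0]
force: [0.5, 0.3, 1.2]
width: 0.0482
```

Call:
{"method": "apply_moves", "body": {
  "deltas": "0 0 0 0;0 0 0 0;0 0 0 0;0 0 0 0;0 0 0 0",
  "gripper": 1,
  "squeeze": 20
}}

```text
t: 25.98
eef_pos: [0.599, -0.2768, 0.1026]
ee_rot: [3.142, -0.002, 3.0]
force: [-3.9, 1.2, 2.7]
width: 0.014
```

Call:
{"method": "apply_moves", "body": {
  "deltas": "1 0 0 0;1.5 0 0 0;1.5 0 0 0;1.5 0 0 0;1.5 0 0 0;1.5 0 0 0;1.5 0 0 0;1 0 0 0;1 0 0 0;0 0 0 0"
}}

```text
t: 27.22
eef_pos: [0.4798, -0.2599, 0.1026]
ee_rot: [-3.142, -0.001, 2.999]
force: [-2.3, -2.0, -0.9]
width: 0.0141
```

Call:
{"method": "apply_moves", "body": {
  "deltas": "0.3 0 0 0;0.3 0 0 0;0 0 0 0;0 0 0 0"
}}

```text
t: 27.72
eef_pos: [0.4761, -0.2593, 0.1026]
ee_rot: [-3.141, 0.002, 3.0]
force: [3.3, -5.0, -4.0]
width: 0.0134
```

Call:
{"method": "apply_moves", "body": {
  "deltas": "0 0 0 0;0 0 0 0;0 0 0 0;0 0 -4 0;0 0 -6 0;0 0 -6 0;0 0 0 0",
  "gripper": -0.1
}}

```text
t: 28.6
eef_pos: [0.4775, -0.2599, 0.2682]
ee_rot: [-3.14, 0.01, 3.0]
force: [-0.9, 0.3, -0.7]
width: 0.0482
```

```bash
cat > loc.py <<'E'
import sys
from h import *
def loc(names,F,verbose=1):
    res={}
    for q in names:
        k='jar' if q.startswith('spare') else q
        for c in F:
            for conf,m,e in sil(c,q):
                if conf<.3: continue
                col=F[c]["image"][m>0].mean(0)
                if q=='dish' and col[1]>.8*col[0]: continue
                px=(e[0]+e[2]/2,e[1]+e[3]/2)
                x,v=fit([(F[c],m)],k,onz(F[c],px,SH[k][-1][1]/2000)[:2])
                if v<.3: print(q,c,round(conf,2),x.round(4),round(v,3),e)
if __name__=='__main__':
    F=snap(sys.argv[1]); loc(sys.argv[2:],F)
E
python3 loc.py 17 pan bowl dish tumbler beaker spare0; python3 plan.py .45,-.1,.26,-2.2 .588,.2355,.2,-1.571
```

```text
pan top 0.67 [0.6103 0.0453] 0.248 [227.6, 151.0, 69.1, 90.6]
bowl top 0.79 [0.5867 0.3015] 0.06 [124.3, 176.1, 64.3, 57.6]
dish side 0.76 [0.3669 0.3498] 0.145 [158.1, 163.0, 34.1, 34.3]
dish top 0.55 [0.3622 0.3496] 0.073 [108.4, 283.2, 49.3, 48.4]
tumbler side 0.62 [0.4539 0.2197] 0.28 [207.1, 174.4, 21.0, 43.0]
tumbler top 0.81 [0.4505 0.2204] 0.06 [175.5, 251.0, 34.0, 29.3]
beaker side 0.81 [0.458  0.1237] 0.217 [222.2, 193.1, 21.2, 38.5]
beaker top 0.7 [0.4522 0.1226] 0.088 [224.9, 255.4, 17.9, 17.7]
spare0 side 0.7 [0.435  0.0467] 0.078 [225.3, 223.7, 17.0, 32.4]
spare0 top 0.74 [0.4309 0.0496] 0.066 [260.2, 261.8, 17.3, 21.5]
now [ 0.4751 -0.2591  0.2624] rpy [-3.142 -0.     3.   ] q6 -0.005 t 29.3 w 0.0482
0.79 2.57 0.04 -0.181;0.31 2.66 0.04 -0.18;-0.16 2.68 0.04 -0.181;-0.65 2.61 0.04 -0.18;-1.1 2.44 0.04 -0.181;-1.53 2.21 0.04 -0.181;-5.04 1.22 0.86 -0.09;-5.12 0.77 0.85 -0.09;-5.17 0.31 0.86 -0.089;-5.18 -0.16 0.86 -0.09
-5.15 -0.63 0.86 -0.09;-5.07 -1.08 0.85 -0.09;-4.95 -1.53 0.86 -0.09
end [0.588  0.2355 0.2   ] 4.713 q6 pred 1.19
```

View pics/side_17.png

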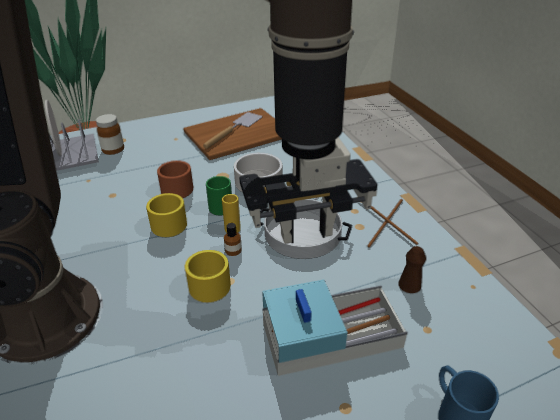

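View pics/top_17.png

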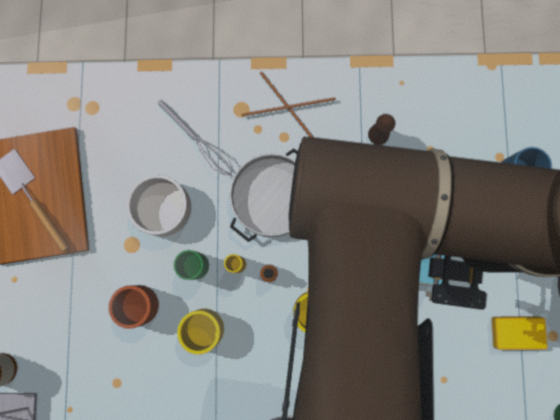

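Call:
{"method": "apply_moves", "body": {
  "deltas": "0.8 2.6 0 -0.18;0.3 2.7 0 -0.18;-0.2 2.7 0 -0.18;-0.6 2.6 0 -0.18;-1.1 2.4 0 -0.18;-1.5 2.2 0 -0.18;-5 1.2 0 -0.09;-5.1 0.8 0 -0.09;-5.2 0.3 0 -0.09;-5.2 -0.2 0 -0.09"
}}

```text
t: 30.55
eef_pos: [0.5305, 0.093, 0.2629]
ee_rot: [-3.141, 0.0, -1.84]
force: [0.9, -0.6, -0.4]
width: 0.0481
```

Call:
{"method": "apply_moves", "body": {
  "deltas": "-5.2 -0.6 1 -0.09;-5.1 -1.1 2 -0.09;-5 -1.5 3 -0.09;0 0 0 0;0 0 0 0;0 0 0 0"
}}

```text
t: 31.3
eef_pos: [0.5897, 0.2357, 0.2037]
ee_rot: [-3.14, 0.001, -1.575]
force: [-0.4, -0.6, -0.1]
width: 0.0483
```

```bash
python3 loc.py 18 bowl; python3 plan.py .5885,.2357,.15,-1.571 .,.,.038,.,.03
```

```text
bowl side 0.67 [0.5883 0.2973] 0.051 [233.2, 151.3, 50.7, 45.1]
now [0.5896 0.2358 0.2036] rpy [-3.140e+00  1.000e-03 -1.574e+00] q6 0.88 t 31.5 w 0.0482
0.01 0.11 5.36 -0.003;-0 0 2.8 0;-0 0 2.8 0;-0 0 2.8 0;-0 0 2.8 0
end [0.5885 0.2357 0.038 ] -1.571 q6 pred 1.189
```

Call:
{"method": "apply_moves", "body": {
  "deltas": "0 0.1 5 0;0 0 3 0;0 0 3 0;0 0 2.5 0;0 0 2 0;0 0 1 0;0 0 0 0;0 0 0 0"
}}

```text
t: 32.5
eef_pos: [0.5891, 0.2366, 0.0386]
ee_rot: [-3.14, 0.001, -1.574]
force: [0.2, 0.0, 0.7]
width: 0.048
```

```bash
python3 z.py 19 250 180 190 210; python3 plan.py
```

```text
now [0.589  0.2367 0.0386] rpy [-3.140e+00  1.000e-03 -1.574e+00] q6 0.879 t 32.6 w 0.0481
end [0.589  0.2367 0.0386] -1.574 q6 pred 1.186
```

View pics/z19.png

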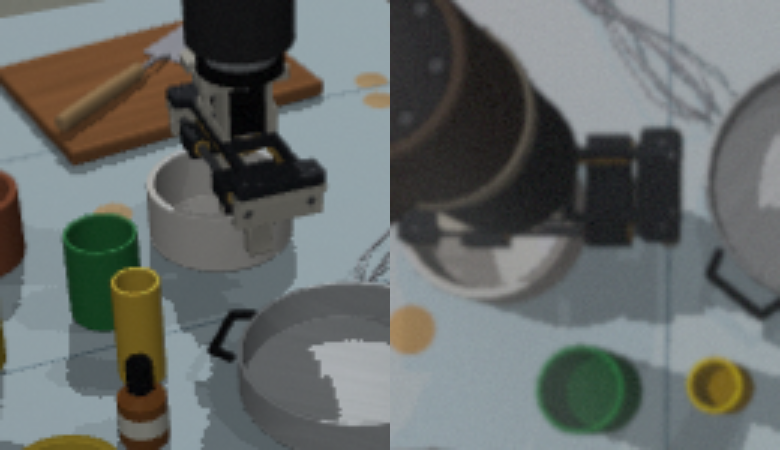

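Finger outside visible, other inside. Close and lift.

Call:
{"method": "apply_moves", "body": {
  "deltas": "0 0 0 0;0 0 0 0;0 0 0 0;0 0 0 0;0 0 0 0;0 0 0 0",
  "gripper": 1,
  "squeeze": 50
}}

```text
t: 33.35
eef_pos: [0.5885, 0.2364, 0.0375]
ee_rot: [3.142, -0.0, -1.574]
force: [0.1, -0.7, -0.0]
width: 0.0076
```

Call:
{"method": "apply_moves", "body": {
  "deltas": "0 0 -2 0;0 0 -2 0;0 0 -3 0;0 0 -3 0;0 0 0 0;0 0 0 0"
}}

```text
t: 34.1
eef_pos: [0.5876, 0.2359, 0.1364]
ee_rot: [3.14, -0.001, -1.574]
force: [-0.4, 0.3, -2.5]
width: 0.0077
```

```bash
python3 z.py 20 250 180 190 210; python3 plan.py
```

```text
now [0.5876 0.2358 0.1359] rpy [ 3.139e+00 -1.000e-03 -1.574e+00] q6 0.879 t 34.2 w 0.0076
end [0.5876 0.2358 0.1359] -1.574 q6 pred 1.186
```

View pics/z20.png

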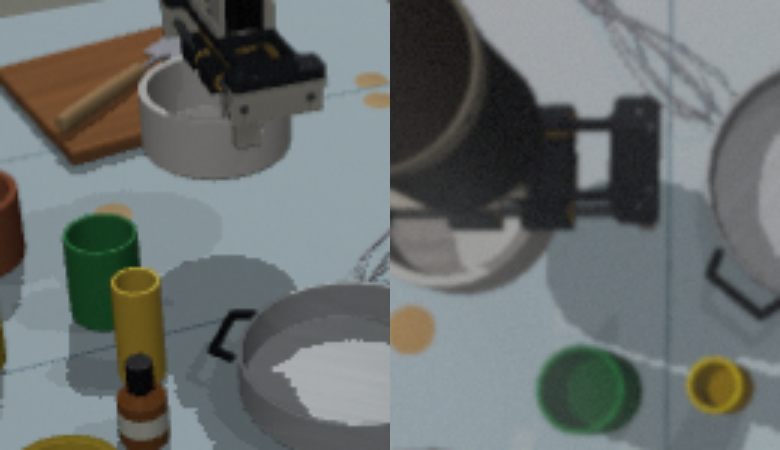

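```bash
python3 plan.py .612,-.0205,.136,. .,.,.06,.,.025
```

```text
now [0.5876 0.2358 0.1359] rpy [ 3.139e+00 -1.000e-03 -1.574e+00] q6 0.879 t 34.2 w 0.0076
5.12 -0.5 -0 0;5.13 -0.51 -0 0;5.12 -0.5 -0.01 0;5.13 -0.51 0 0;5.12 -0.5 -0 0;-0 0 1.9 0;-0 0 1.9 0;-0 0 1.9 0;-0 0 1.9 0
end [ 0.612  -0.0205  0.06  ] -1.574 q6 pred 1.601
```

Call:
{"method": "apply_moves", "body": {
  "deltas": "3 -0.3 0 0;4 -0.4 0 0;4.5 -0.4 0 0;4.5 -0.4 0 0;4 -0.4 0 0;3 -0.3 0 0;2.6 -0.3 0 0;0 0 1.5 0;0 0 0 0;0 0 0 0"
}}

```text
t: 35.45
eef_pos: [0.6126, -0.0191, 0.1221]
ee_rot: [3.141, -0.0, -1.573]
force: [0.4, 0.3, -1.2]
width: 0.0076
```

```bash
python3 z.py 21 300 220 275 195; python3 loc.py 21b bowl pan; python3 plan.py .612,-.0205,.12,. .,.,.044,.,.025
```

```text
now [ 0.6129 -0.0195  0.1228] rpy [-3.141  0.    -1.573] q6 1.282 t 35.85 w 0.0074
0.1 0.08 0.28 0;-0 0 1.9 0;-0 0 1.9 0;-0 0 1.9 0;-0 0 1.9 0
end [ 0.612  -0.0205  0.044 ] -1.573 q6 pred 1.602
```

View pics/z21.png

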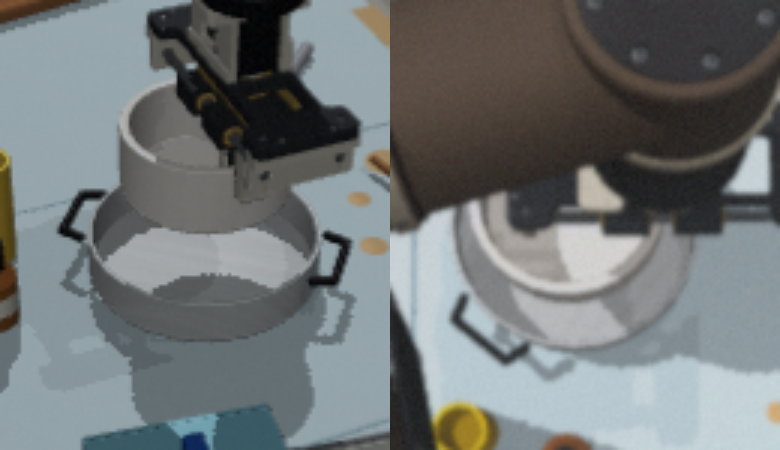

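Call:
{"method": "apply_moves", "body": {
  "deltas": "0.1 0.1 2 0;0 0 2 0;0 0 1.8 0;0 0 1.3 0;0 0 0.7 0;0 0 0 0;0 0 0 0"
}}

```text
t: 36.72
eef_pos: [0.6123, -0.0206, 0.0452]
ee_rot: [-3.141, 0.0, -1.573]
force: [0.0, 0.3, -1.9]
width: 0.0078
```

```bash
python3 z.py 22 300 220 275 195; python3 plan.py
```

```text
now [ 0.6122 -0.0206  0.0452] rpy [-3.14   0.    -1.573] q6 1.283 t 36.83 w 0.0076
end [ 0.6122 -0.0206  0.0452] -1.573 q6 pred 1.602
```

View pics/z22.png

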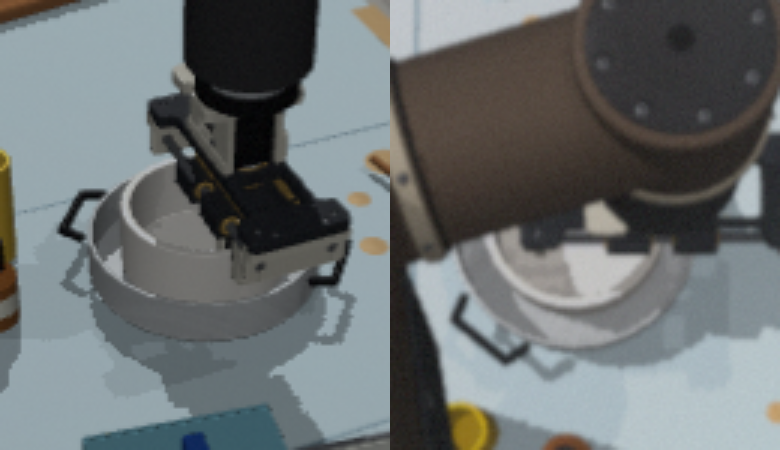

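Call:
{"method": "apply_moves", "body": {
  "deltas": "0 0 0.15 0;0 0 0 0"
}}

```text
t: 37.08
eef_pos: [0.6117, -0.0207, 0.0431]
ee_rot: [-3.142, 0.0, -1.574]
force: [-0.1, -0.1, -2.1]
width: 0.0076
```

Call:
{"method": "apply_moves", "body": {
  "deltas": "0 0 0 0;0 0 0 0;0 0 0 0;0 0 0 0;0 0 -3 0;0 0 -5 0;0 0 -6 0;0 0 -4 0;0 0 0 0;0 0 0 0",
  "gripper": 0.4
}}

```text
t: 38.33
eef_pos: [0.6114, -0.0206, 0.2227]
ee_rot: [3.141, 0.0, -1.574]
force: [0.8, 1.2, -1.0]
width: 0.0263
```

```bash
python3 z.py 23 300 220 275 195; python3 loc.py 23b pan; python3 - <<'E'
from h import *
F=snap('23c')
for c in F:
    for conf,m,e in sil(c,'bowl'):
        px=(e[0]+e[2]/2,e[1]+e[3]/2)
        if conf>.3: print(c,conf,e,fit([(F[c],m)],'bowl',onz(F[c],px,.035)[:2],.005))
E
python3 plan.py
```

```text
side 0.84 [275.1, 194.1, 57.2, 52.5] (array([0.61438536, 0.04491754]), np.float64(0.07987767457962036))
top 0.87 [239.5, 181.1, 59.7, 39.3] (array([0.6070593 , 0.04293653]), np.float64(0.3813245892524719))
now [ 0.6117 -0.0207  0.2228] rpy [ 3.141 -0.    -1.574] q6 1.283 t 38.83 w 0.0264
end [ 0.6117 -0.0207  0.2228] -1.574 q6 pred 1.602
```

View pics/z23.png

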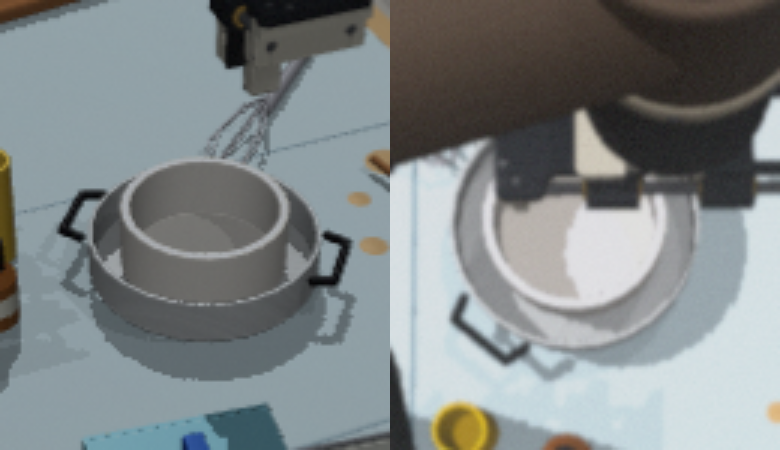

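```bash
python3 plan.py .3645,.3077,.2,-1.571 .,.,.057,.,.03
```

```text
now [ 0.6117 -0.0207  0.2228] rpy [ 3.141 -0.    -1.574] q6 1.283 t 38.83 w 0.0264
-4.1 3.1 0.28 -0;-4.09 3.1 0.29 -0.001;-4.1 3.1 0.28 0;-4.1 3.1 0.29 -0;-4.1 3.1 0.28 -0.001;-4.11 3.09 0.29 0;-4.1 3.09 0.28 -0;-4.1 3.1 0.29 -0.001;0 -0 2.86 0;0 -0 2.86 0
0 -0 2.86 0;0 -0 2.86 0;0 -0 2.86 0
end [0.3645 0.3077 0.057 ] -1.571 q6 pred 0.87
```

Call:
{"method": "apply_moves", "body": {
  "deltas": "-4.1 3.1 0 0;-4.1 3.1 0 0;-4.1 3.1 0 0;-4.1 3.1 0 0;-4.1 3.1 0 0;-4.1 3.1 0.5 0;-4.1 3.1 1 0;-4.1 3.1 1 0;0 0 0 0;0 0 0 0",
  "gripper": -0.1
}}

```text
t: 40.08
eef_pos: [0.3646, 0.3081, 0.1982]
ee_rot: [-3.141, -0.0, -1.572]
force: [-0.1, 0.4, 0.1]
width: 0.0484
```

```bash
python3 loc.py 24 dish; python3 plan.py .3645,.3077,.15,-1.571 .,.,.057,.,.03
```

```text
dish side 0.65 [0.3668 0.3498] 0.126 [158.3, 159.4, 34.2, 42.1]
now [0.3653 0.3073 0.1983] rpy [-3.141  0.    -1.575] q6 0.454 t 40.27 w 0.0483
-0.04 0.08 4.83 -0.004;-0 0 2.32 0;-0 0 2.33 0;-0 0 2.32 0;-0 0 2.33 0
end [0.3645 0.3077 0.057 ] -1.571 q6 pred 0.869
```

Call:
{"method": "apply_moves", "body": {
  "deltas": "0 0.1 4 0;0 0 4 0;0 0 3 0;0 0 2 0;0 0 1.1 0;0 0 0 0;0 0 0 0"
}}

```text
t: 41.15
eef_pos: [0.3642, 0.3084, 0.0578]
ee_rot: [-3.141, 0.001, -1.574]
force: [0.4, 0.1, 0.1]
width: 0.0481
```

```bash
python3 z.py 25 180 190 150 300; python3 plan.py
```

```text
now [0.3641 0.3085 0.0579] rpy [-3.141e+00  1.000e-03 -1.574e+00] q6 0.451 t 41.25 w 0.0481
end [0.3641 0.3085 0.0579] -1.574 q6 pred 0.865
```

View pics/z25.png

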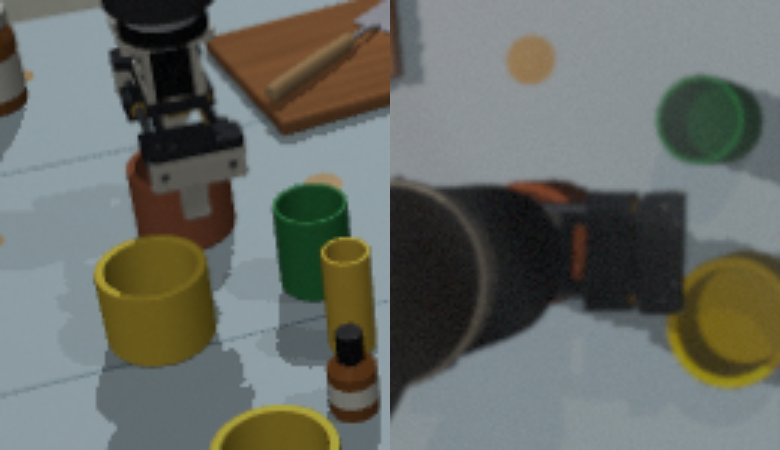

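Call:
{"method": "apply_moves", "body": {
  "deltas": "0 0 0 0;0 0 0 0;0 0 0 0;0 0 0 0;0 0 0 0;0 0 0 0",
  "gripper": 1,
  "squeeze": 45
}}

```text
t: 42.0
eef_pos: [0.3637, 0.3079, 0.0571]
ee_rot: [3.142, -0.0, -1.574]
force: [-1.0, -0.7, -0.2]
width: 0.0077
```

Call:
{"method": "apply_moves", "body": {
  "deltas": "0 0 -2 0;0 0 -3 0;0 0 -4 0;0 0 -4 0;0 0 -2 0;0 0 0 0;0 0 0 0"
}}

```text
t: 42.88
eef_pos: [0.3631, 0.3074, 0.2059]
ee_rot: [3.14, -0.001, -1.574]
force: [-0.4, -0.5, -2.4]
width: 0.0076
```

```bash
python3 z.py 26 180 190 150 300; python3 plan.py .612,.0017,.2,.
```

```text
now [0.3632 0.3073 0.2057] rpy [ 3.140e+00 -2.000e-03 -1.574e+00] q6 0.451 t 42.98 w 0.0072
3.81 -3.12 0.07 0;3.81 -3.12 0.07 0;3.81 -3.12 0.07 0;3.81 -3.12 0.08 0;3.82 -3.13 0.07 0;3.81 -3.12 0.07 0;3.81 -3.12 0.07 0;3.81 -3.12 0.07 0
end [0.612  0.0017 0.2   ] -1.574 q6 pred 1.565
```

View pics/z26.png

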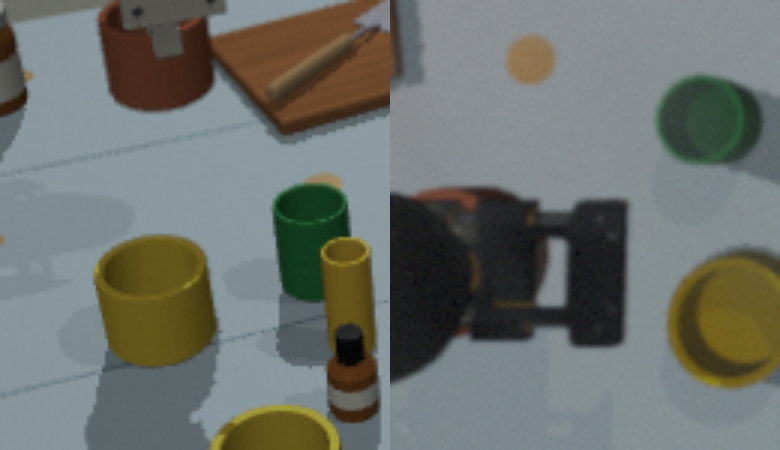

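Call:
{"method": "apply_moves", "body": {
  "deltas": "2 -1.6 0 0;3.8 -3.1 0 0;4.2 -3.5 0 0;4.2 -3.5 0 0;4.2 -3.5 0 0;4.2 -3.4 0 0;4 -3.2 0 0;2.5 -2 0 0;1.4 -1.1 0 0;0 0 0 0"
}}

```text
t: 44.22
eef_pos: [0.6118, 0.0016, 0.2057]
ee_rot: [3.14, -0.001, -1.575]
force: [0.2, -0.7, -1.8]
width: 0.0073
```

Call:
{"method": "apply_moves", "body": {
  "deltas": "0 0 2 0;0 0 3 0;0 0 1 0;0 0 0 0;0 0 0 0"
}}

```text
t: 44.85
eef_pos: [0.6125, 0.0027, 0.1483]
ee_rot: [-3.14, 0.0, -1.573]
force: [0.2, 0.7, -1.3]
width: 0.0077
```

```bash
python3 z.py 27 300 210 275 195; python3 plan.py .6115,.0015,.14,. .,.,.07,.,.02
```

```text
now [0.6124 0.0026 0.1483] rpy [-3.14   0.    -1.573] q6 1.245 t 44.95 w 0.0078
0.11 0.09 0.83 0;-0 0 1.75 0;-0 0 1.75 0;-0 0 1.75 0;-0 0 1.75 0
end [0.6115 0.0015 0.07  ] -1.573 q6 pred 1.566
```

View pics/z27.png

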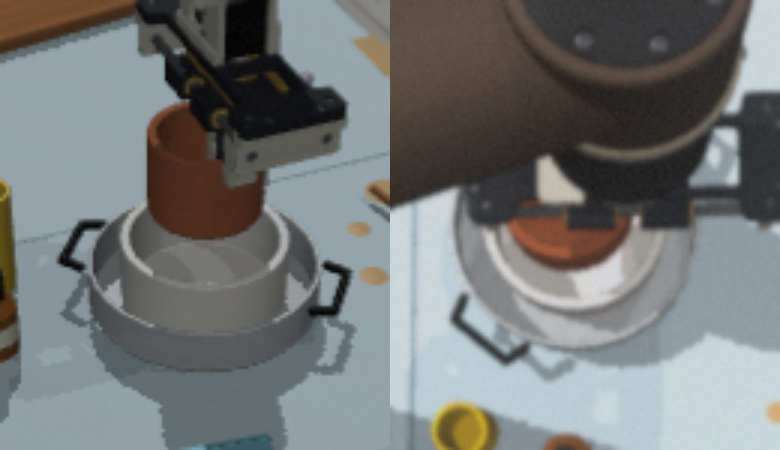

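Call:
{"method": "apply_moves", "body": {
  "deltas": "0.1 0.1 2 0;0 0 2 0;0 0 1.5 0;0 0 1.5 0;0 0 0.9 0;0 0 0 0;0 0 0 0"
}}

```text
t: 45.82
eef_pos: [0.611, 0.0014, 0.0681]
ee_rot: [-3.141, 0.0, -1.574]
force: [0.5, -0.2, -1.2]
width: 0.0076
```

Call:
{"method": "apply_moves", "body": {
  "deltas": "0 0 0 0;0 0 0 0"
}}

```text
t: 46.08
eef_pos: [0.6109, 0.0013, 0.0681]
ee_rot: [-3.141, 0.0, -1.574]
force: [0.6, 0.2, -1.1]
width: 0.008
```

Basically touching floor height; release.

Call:
{"method": "apply_moves", "body": {
  "deltas": "0 0 0 0;0 0 0 0;0 0 0 0;0 0 0 0;0 0 -3 0;0 0 -5 0;0 0 -6 0;0 0 -4 0;0 0 0 0;0 0 0 0",
  "gripper": 0.4
}}

```text
t: 47.32
eef_pos: [0.6104, 0.0014, 0.2477]
ee_rot: [3.141, 0.0, -1.574]
force: [0.5, 0.9, 0.1]
width: 0.0264
```

```bash
python3 z.py 28 300 210 275 195; python3 loc.py 28b tumbler beaker; python3 plan.py .4525,.221,.2,.
```

```text
tumbler side 0.82 [0.4537 0.2204] 0.237 [204.5, 178.8, 27.2, 39.0]
now [0.6108 0.0013 0.2475] rpy [ 3.141 -0.    -1.574] q6 1.246 t 47.73 w 0.0264
-4.39 3.18 0.95 0;-4.38 3.17 0.95 0;-4.39 3.18 0.95 0;-4.38 3.18 0.95 0;-4.39 3.18 0.95 0
end [0.4525 0.221  0.2   ] -1.574 q6 pred 1.114
```

View pics/z28.png

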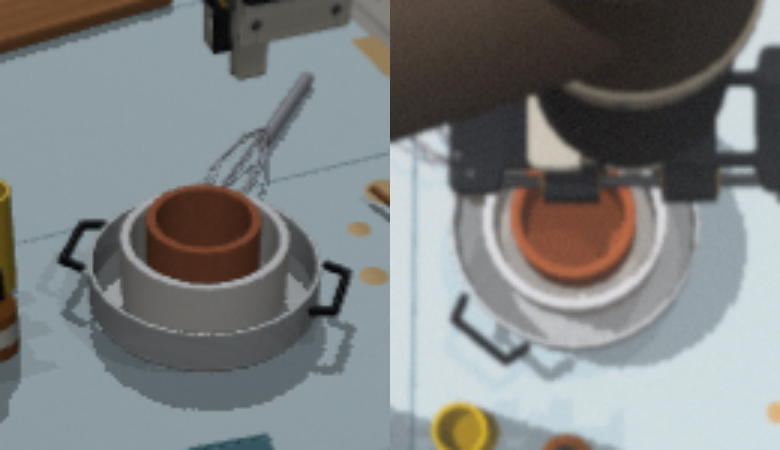

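Call:
{"method": "apply_moves", "body": {
  "deltas": "-2.4 1.8 0 0;-4.4 3.2 0 0;-4.4 3.2 0 0;-4.4 3.2 1 0;-4.4 3.2 1.5 0;-1.9 1.3 2 0;0 0 0 0;0 0 0 0;0 0 0 0",
  "gripper": -0.8
}}

```text
t: 48.85
eef_pos: [0.4532, 0.2203, 0.2037]
ee_rot: [-3.141, 0.001, -1.575]
force: [0.3, -1.1, -0.3]
width: 0.0787
```

```bash
python3 z.py 29 220 195 200 260; python3 loc.py 29b tumbler; python3 plan.py .4528,.2205,.14,-1.571 .,.,.069,.,.02
```

```text
tumbler side 0.93 [0.4535 0.2176] 0.214 [205.2, 175.2, 26.2, 44.2]
now [0.4527 0.2205 0.2032] rpy [-3.141  0.    -1.574] q6 0.723 t 49.15 w 0.0789
-0 -0.01 3.16 -0.002;-0 -0 3.16 -0.001;-0 0 1.78 0;-0 0 1.77 0;-0 0 1.78 0;-0 0 1.77 0
end [0.4528 0.2205 0.069 ] -1.571 q6 pred 1.117
```

View pics/z29.png

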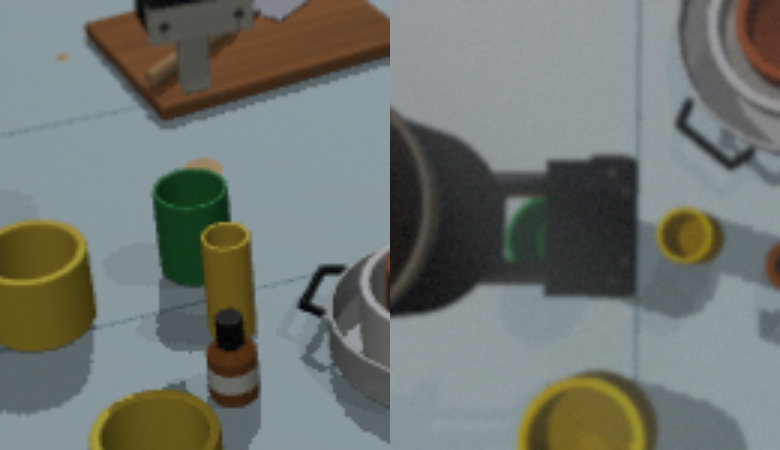

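Call:
{"method": "apply_moves", "body": {
  "deltas": "0 0 4 0;0 0 4 0;0 0 2.3 0;0 0 0 0;0 0 0 0"
}}

```text
t: 49.78
eef_pos: [0.4531, 0.2212, 0.101]
ee_rot: [-3.141, 0.001, -1.573]
force: [0.2, -0.2, 0.4]
width: 0.0787
```

```bash
python3 z.py 30 220 195 200 260;python3 plan.py .4528,.2205,.069,-1.571,.02
```

```text
now [0.4531 0.2213 0.1013] rpy [-3.140e+00  1.000e-03 -1.573e+00] q6 0.723 t 49.88 w 0.0791
0.04 0.02 1.62 -0.001;0.04 0.01 1.61 -0.001
end [0.4528 0.2205 0.069 ] -1.571 q6 pred 1.117
```

View pics/z30.png

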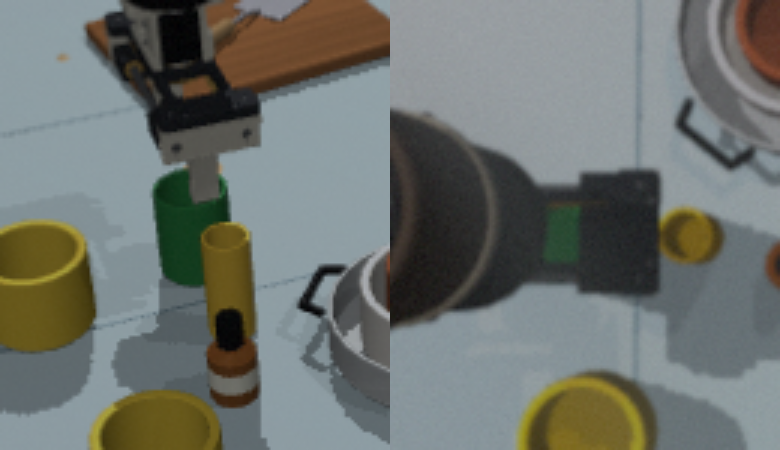

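Call:
{"method": "apply_moves", "body": {
  "deltas": "0.1 0 1 0;0 0 1 0;0 0 0.8 0;0 0 0.4 0;0 0 0 0;0 0 0 0"
}}

```text
t: 50.62
eef_pos: [0.4526, 0.2199, 0.0682]
ee_rot: [-3.141, 0.0, -1.573]
force: [-0.5, -0.9, -0.5]
width: 0.0791
```

Call:
{"method": "apply_moves", "body": {
  "deltas": "0 0 0 0;0 0 0 0;0 0 0 0;0 0 0 0;0 0 0 0",
  "gripper": 1,
  "squeeze": 15
}}

```text
t: 51.25
eef_pos: [0.4525, 0.2198, 0.0682]
ee_rot: [-3.141, 0.0, -1.574]
force: [0.3, -1.4, 3.8]
width: 0.0647
```

Call:
{"method": "apply_moves", "body": {
  "deltas": "0 0 -2 0;0 0 -4 0;0 0 -4 0;0 0 -3 0;0 0 0 0;0 0 0 0"
}}

```text
t: 52.0
eef_pos: [0.4518, 0.2194, 0.1972]
ee_rot: [3.14, -0.0, -1.574]
force: [-0.4, 0.1, -1.7]
width: 0.0644
```

```bash
python3 z.py 31 220 195 200 260;python3 plan.py .611,.0435,.2,-1.571
```

```text
now [0.4518 0.2192 0.1968] rpy [ 3.140e+00 -1.000e-03 -1.574e+00] q6 0.725 t 52.1 w 0.064
3.51 -3.19 -0.06 -0.001;3.5 -3.2 -0.07 -0;3.51 -3.19 -0.06 -0.001;3.51 -3.19 -0.07 -0;3.51 -3.18 -0.06 -0.001
end [0.611  0.0435 0.2   ] -1.571 q6 pred 1.5
```

View pics/z31.png

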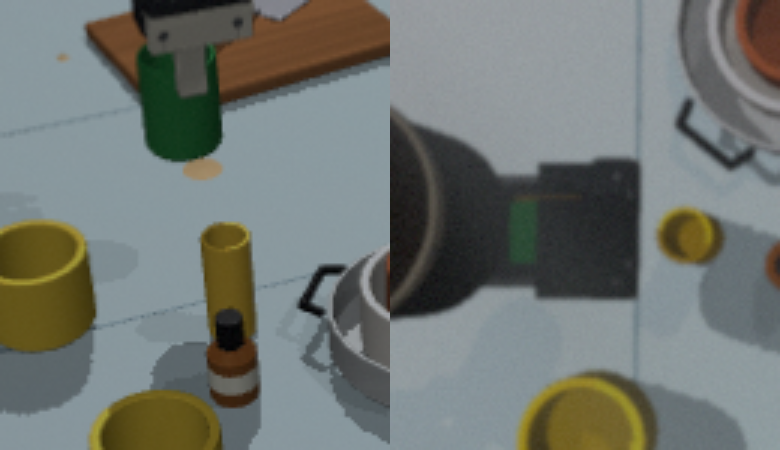

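Call:
{"method": "apply_moves", "body": {
  "deltas": "2 -1.8 0 0;3.5 -3.2 0 0;4 -3.7 0 0;4 -3.7 0 0;2.6 -2.3 0 0;1.4 -1.3 0 0;0 0 0 0;0 0 1.5 0;0 0 0 0;0 0 0 0"
}}

```text
t: 53.35
eef_pos: [0.6116, 0.0449, 0.1831]
ee_rot: [3.141, -0.0, -1.572]
force: [-0.2, 0.1, -0.3]
width: 0.0644
```

```bash
python3 z.py 32 300 200 275 195; python3 plan.py .6112,.0433,.15,-1.574 .,.,.087,.,.02
```

```text
now [0.612  0.0448 0.1835] rpy [-3.141  0.    -1.573] q6 1.178 t 53.45 w 0.0645
0.15 0.08 3.35 0.001;-0 0 1.57 0;-0 0 1.58 0;-0 0 1.57 0;-0 0 1.58 0
end [0.6112 0.0433 0.087 ] -1.574 q6 pred 1.497
```

View pics/z32.png

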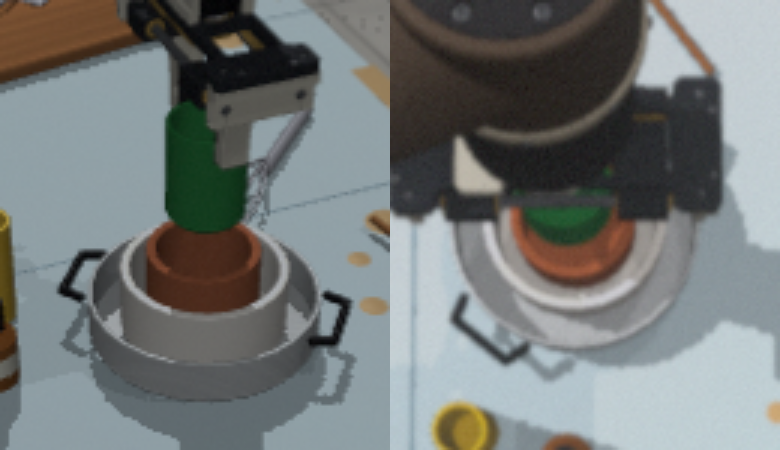

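Call:
{"method": "apply_moves", "body": {
  "deltas": "0.2 0.1 2 0;0 0 2 0;0 0 1.5 0;0 0 0 0;0 0 0 0"
}}

```text
t: 54.08
eef_pos: [0.6115, 0.0424, 0.1288]
ee_rot: [-3.141, 0.0, -1.573]
force: [0.2, 0.1, -1.7]
width: 0.064
```

```bash
python3 z.py 33 300 200 275 195; python3 plan.py .6112,.0433,.087,-1.574,.02; python3 - <<'E'
from h import *
s=readout.get_state()
F=snap('33b')
z0=s['eef_pos'][2]-.0682
for q,z in (('tumbler',z0),('dish',.011)):
  for c in F:
    for conf,m,e in sil(c,q):
        px=(e[0]+e[2]/2,e[1]+e[3]/2); g=onz(F[c],px,z+.04)[:2]
        if conf>.3 and abs(g[0]-.61)<.06 and abs(g[1]-.04)<.06: print(q,c,conf,e,fit([(F[c],m)],q,g,z))
E
```

```text
now [0.6115 0.0425 0.129 ] rpy [-3.14   0.    -1.573] q6 1.18 t 54.17 w 0.0646
-0.03 0.01 1.4 0;-0.03 0.01 1.4 0;-0.02 0.01 1.4 0.001
end [0.6112 0.0433 0.087 ] -1.574 q6 pred 1.496
tumbler side 0.56 [288.5, 182.3, 25.7, 35.3] (array([0.61878079, 0.05634253]), np.float64(0.45932960510253906))
tumbler top 0.78 [261.8, 196.4, 26.1, 9.5] (array([0.57037424, 0.03929051]), np.float64(0.7591080665588379))
dish side 0.97 [285.3, 198.7, 34.6, 29.4] (array([0.61952734, 0.05731537]), np.float64(0.6195924282073975))
dish top 0.56 [251.0, 195.0, 38.4, 25.8] (array([0.58067122, 0.0437444 ]), np.float64(0.7106949090957642))
```

View pics/z33.png

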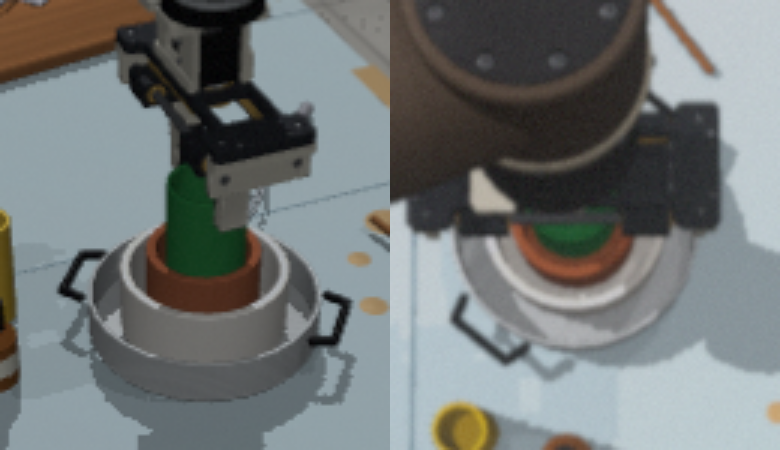

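Call:
{"method": "apply_moves", "body": {
  "deltas": "0 0 1.2 0;0 0 1.2 0;0 0 1 0;0 0 0.7 0;0 0 0 0;0 0 0 0"
}}

```text
t: 55.22
eef_pos: [0.6112, 0.0423, 0.0873]
ee_rot: [-3.141, 0.0, -1.574]
force: [0.1, 0.9, -1.1]
width: 0.0645
```

Call:
{"method": "apply_moves", "body": {
  "deltas": "0 0 0.15 0;0 0 0 0;0 0 0 0"
}}

```text
t: 55.6
eef_pos: [0.611, 0.0423, 0.0857]
ee_rot: [-3.141, 0.0, -1.574]
force: [-0.2, -0.3, -1.7]
width: 0.0645
```

Call:
{"method": "apply_moves", "body": {
  "deltas": "0 0 0 0;0 0 0 0;0 0 0 0;0 0 0 0;0 0 -3 0;0 0 -5 0;0 0 -6 0;0 0 -3 0;0 0 0 0;0 0 0 0",
  "gripper": -0.8
}}

```text
t: 56.85
eef_pos: [0.6104, 0.0423, 0.2549]
ee_rot: [3.141, 0.0, -1.574]
force: [0.4, 0.4, -0.9]
width: 0.0786
```

```bash
python3 z.py 34 300 200 275 195; python3 loc.py 34b beaker spare0; python3 plan.py .4553,.1235,.2,-1.574
```

```text
beaker side 0.66 [0.4586 0.1268] 0.242 [221.4, 191.8, 20.9, 40.1]
beaker top 0.65 [0.4529 0.1233] 0.053 [226.2, 252.9, 21.8, 19.7]
spare0 side 0.93 [0.4348 0.0471] 0.104 [222.3, 221.5, 18.6, 35.6]
spare0 top 0.65 [0.4321 0.0501] 0.051 [259.5, 260.8, 17.0, 23.2]
now [0.6109 0.0422 0.2551] rpy [ 3.141 -0.    -1.574] q6 1.18 t 57.25 w 0.0789
-2.02 3.89 1.38 0;-2.02 3.9 1.37 0;-2.02 3.89 1.38 0;-2.02 3.9 1.38 0
end [0.4553 0.1235 0.2   ] -1.574 q6 pred 1.303
```

View pics/z34.png

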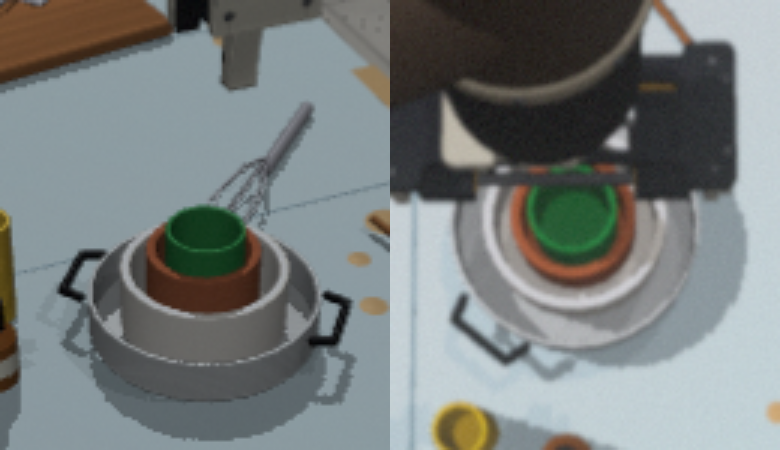

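Call:
{"method": "apply_moves", "body": {
  "deltas": "-2 3.9 0.5 0;-2 3.9 1 0;-2 3.9 1.5 0;-2.1 3.9 2 0;0 0 4 0;0 0 2.5 0;0 0 0 0;0 0 0 0",
  "gripper": -0.4
}}

```text
t: 58.25
eef_pos: [0.4559, 0.124, 0.1416]
ee_rot: [-3.141, 0.0, -1.573]
force: [-0.3, 0.3, 0.4]
width: 0.0614
```

```bash
python3 z.py 35 235 200 235 250;python3 plan.py .4553,.124,.083,-1.574,.02
```

```text
now [0.456  0.1241 0.1418] rpy [-3.140e+00  1.000e-03 -1.574e+00] q6 0.884 t 58.35 w 0.0616
0 0.02 1.96 0;0.01 0.03 1.96 0;0 0.02 1.96 0
end [0.4553 0.124  0.083 ] -1.574 q6 pred 1.302
```

View pics/z35.png

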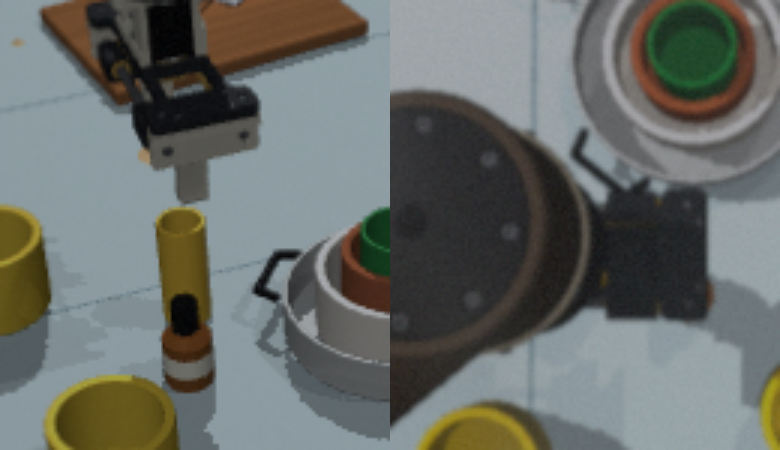

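Call:
{"method": "apply_moves", "body": {
  "deltas": "0 0.1 2 0;0 0 2 0;0 0 1.2 0;0 0 0.7 0;0 0 0 0;0 0 0 0"
}}

```text
t: 59.1
eef_pos: [0.4546, 0.124, 0.0821]
ee_rot: [-3.141, 0.0, -1.573]
force: [0.8, 0.2, -1.0]
width: 0.0612
```

Call:
{"method": "apply_moves", "body": {
  "deltas": "0 0 0 0;0 0 0 0;0 0 0 0;0 0 0 0;0 0 0 0",
  "gripper": 1
}}

```text
t: 59.72
eef_pos: [0.4543, 0.1238, 0.0817]
ee_rot: [-3.141, 0.0, -1.574]
force: [-0.2, -0.4, 2.2]
width: 0.0387
```

Call:
{"method": "apply_moves", "body": {
  "deltas": "0 0 -2 0;0 0 -4 0;0 0 -5 0;0 0 -4 0;0 0 0 0;0 0 0 0"
}}

```text
t: 60.48
eef_pos: [0.4536, 0.1236, 0.2309]
ee_rot: [3.141, 0.0, -1.574]
force: [-0.3, 0.1, -1.7]
width: 0.0391
```

```bash
python3 z.py 36 235 200 275 200;python3 loc.py 36b tumbler; python3 plan.py .611,.0423,.23,-1.574
```

```text
tumbler top 0.78 [0.6125 0.0434] 0.057 [257.8, 174.7, 28.1, 35.7]
now [0.4539 0.1236 0.2308] rpy [ 3.140e+00 -1.000e-03 -1.574e+00] q6 0.882 t 60.77 w 0.0388
2.02 -3.93 0.02 0;2.02 -3.94 0.02 0;2.02 -3.93 0.02 0;2.02 -3.93 0.02 0
end [0.611  0.0423 0.23  ] -1.574 q6 pred 1.499
```

View pics/z36.png

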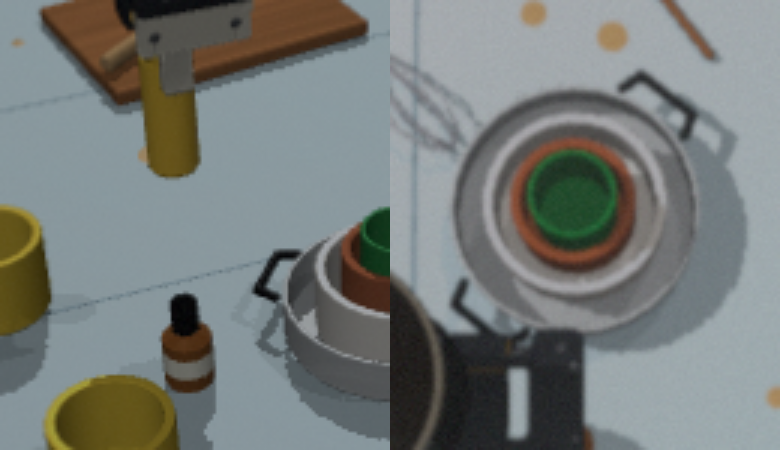

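Call:
{"method": "apply_moves", "body": {
  "deltas": "1 -2 0 0;2 -3.9 0 0;2.1 -4.2 0 0;2 -3.9 0 0;1 -1.7 0 0;0 0 1.5 0;0 0 2 0;0 0 1.5 0;0 0 0 0;0 0 0 0"
}}

```text
t: 62.02
eef_pos: [0.6111, 0.0426, 0.1823]
ee_rot: [-3.141, 0.0, -1.573]
force: [0.0, 0.9, -0.3]
width: 0.0388
```

```bash
python3 z.py 37 300 190 275 195;python3 plan.py .611,.0423,.104,-1.574,.02
```

```text
now [0.6113 0.0426 0.1825] rpy [-3.14   0.    -1.573] q6 1.18 t 62.12 w 0.039
0.01 0.01 1.96 0;0 0.01 1.97 0;0.01 0 1.96 0.001;0.01 0.01 1.96 -0
end [0.611  0.0423 0.104 ] -1.574 q6 pred 1.498
```

View pics/z37.png

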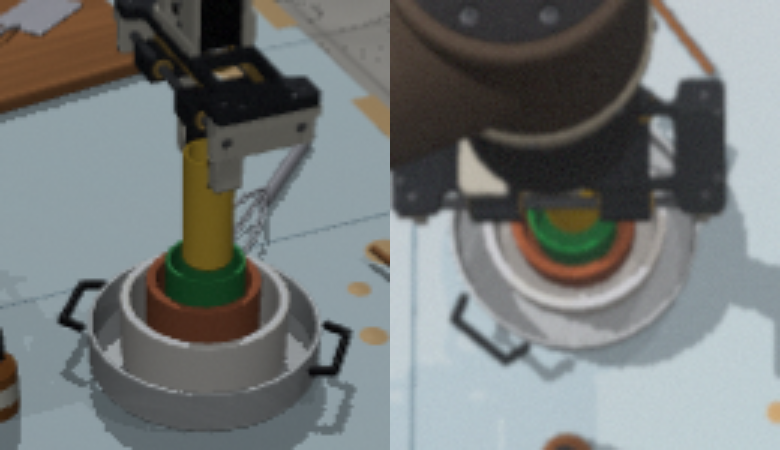

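Call:
{"method": "apply_moves", "body": {
  "deltas": "0 0 2 0;0 0 2 0;0 0 1.8 0;0 0 1.2 0;0 0 0.9 0;0 0 0 0;0 0 0 0"
}}

```text
t: 63.0
eef_pos: [0.6112, 0.0424, 0.1029]
ee_rot: [-3.141, 0.0, -1.574]
force: [-0.5, 0.2, -0.7]
width: 0.0389
```

Call:
{"method": "apply_moves", "body": {
  "deltas": "0 0 0.1 0;0 0 0 0"
}}

```text
t: 63.25
eef_pos: [0.6113, 0.0424, 0.1021]
ee_rot: [-3.141, 0.0, -1.573]
force: [-0.3, 0.4, 2.4]
width: 0.0389
```

Call:
{"method": "apply_moves", "body": {
  "deltas": "0 0 0 0;0 0 0 0;0 0 0 0;0 0 0 0;0 0 -3 0;0 0 -5 0;0 0 -6 0;0 0 -2 0;0 0 0 0",
  "gripper": -0.4
}}

```text
t: 64.38
eef_pos: [0.6118, 0.0426, 0.2638]
ee_rot: [-3.138, 0.001, -1.573]
force: [0.6, 0.5, -0.4]
width: 0.0616
```

Call:
{"method": "apply_moves", "body": {
  "deltas": "-3 5 0 0;-3 5 0 0;-3 5 0 0;-3 5 0 0;-4 3 0 0;-5 0 0 0;-5 0 0 0;0 0 0 0;0 0 0 0"
}}

```text
t: 65.5
eef_pos: [0.3811, 0.3024, 0.2603]
ee_rot: [3.14, -0.002, -1.573]
force: [0.2, -0.1, -0.1]
width: 0.0615
```

```bash
python3 z.py 38 300 200 275 195; python3 plan.py; python3 - <<'E'
from h import *
F=snap('38b')
for q,z in (('pan',0),('bowl',.005),('dish',.011),('tumbler',.017),('beaker',.021),('jar',0)):
  for c in F:
    for conf,m,e in sil(c,'spare0' if q=='jar' else q):
        px=(e[0]+e[2]/2,e[1]+e[3]/2); g=onz(F[c],px,z+.04)[:2]
        print(q,c,round(conf,2),np.round(g,4),e)
E
```

```text
now [0.3815 0.302  0.261 ] rpy [ 3.141e+00 -1.000e-03 -1.574e+00] q6 0.493 t 65.6 w 0.0617
end [0.3815 0.302  0.261 ] -1.574 q6 pred 0.898
pan side 0.56 [0.5971 0.0047] [253.6, 204.1, 98.7, 53.8]
pan top 0.86 [0.6053 0.0449] [226.5, 148.9, 88.0, 93.3]
bowl side 0.86 [0.6024 0.0238] [274.1, 200.4, 55.3, 47.5]
bowl side 0.74 [0.7654 0.2034] [319.2, 161.1, 20.2, 22.9]
bowl side 0.46 [0.43   0.0252] [223.7, 223.3, 17.7, 36.9]
bowl top 0.93 [0.6115 0.0485] [237.9, 161.7, 61.8, 61.6]
dish side 0.85 [0.3138 0.1717] [148.3, 193.0, 41.0, 44.6]
dish side 0.7 [0.6158 0.0514] [284.5, 201.1, 35.5, 26.5]
dish side 0.6 [ 0.3481 -0.0632] [186.0, 249.5, 43.7, 50.3]
dish top 0.98 [0.6079 0.0462] [248.2, 169.6, 43.1, 48.0]
dish top 0.87 [0.3083 0.201 ] [175.3, 309.9, 47.3, 41.5]
dish top 0.59 [ 0.3487 -0.0521] [293.9, 288.5, 43.6, 45.7]
tumbler side 0.89 [0.626  0.0677] [288.9, 195.2, 29.0, 25.0]
tumbler top 0.76 [0.6079 0.041 ] [257.1, 175.6, 29.7, 35.0]
beaker side 0.66 [0.6463 0.1015] [294.7, 189.0, 21.2, 16.3]
beaker side 0.5 [ 0.5867 -0.0202] [253.7, 206.1, 99.4, 50.6]
beaker side 0.26 [ 0.5253 -0.2987] [263.9, 279.7, 141.2, 96.7]
beaker top 0.77 [0.6147 0.044 ] [259.9, 179.1, 21.3, 21.3]
beaker top 0.46 [ 0.5315 -0.2658] [374.7, 166.7, 76.4, 118.2]
beaker top 0.22 [0.432  0.0485] [260.7, 263.6, 16.3, 18.3]
jar side 0.94 [0.435  0.0401] [225.8, 221.1, 14.0, 35.7]
jar top 0.72 [0.4303 0.0485] [259.0, 264.0, 20.5, 19.2]
```

View pics/z38.png

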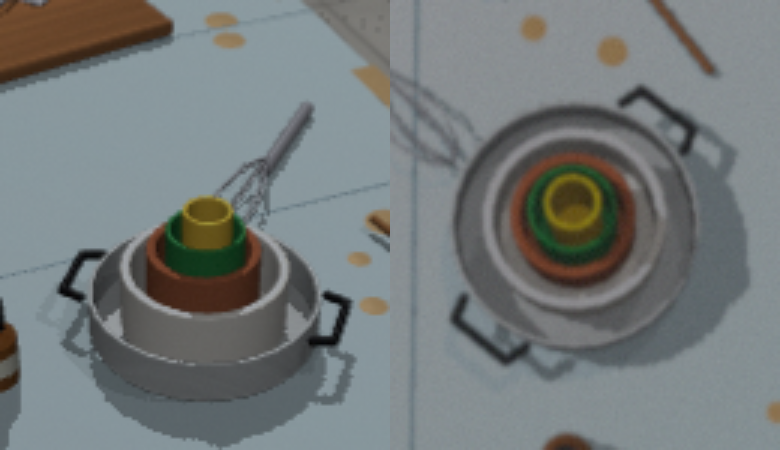

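View pics/side_38b.png

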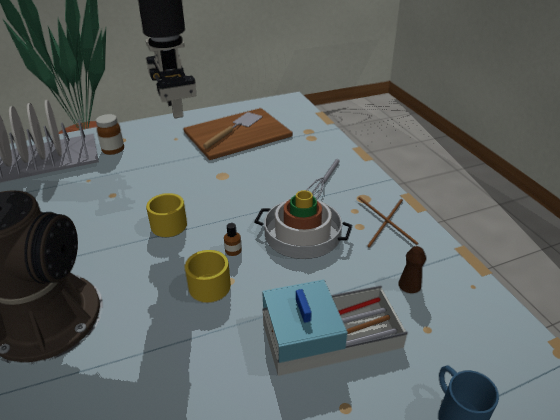

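View pics/top_38b.png

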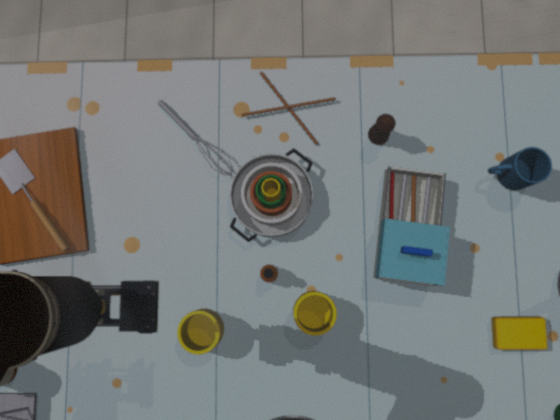

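```bash
python3 -c "
from station import job
print(job.job_done())"
```

```text
the job is handed in; nothing more can be done
None
```

I finished the job and handed it in at about 66 s of the 210 s allowed. The hand-in gives no verdict, so what follows rests on my own checks.

**Caddy:** I slid the cover from about 14 mm open to its open stop. Pockets 0 and 2 were empty, so I stood two spare jars in them, then slid the cover shut until it met the stop. The tool moved about 124 mm on closing. I saw all four jars standing at equal height just before closing. The third spare still stands upright on the table.

**Nesting:** Bowl, dish, tumbler and beaker went into the pan in that order. The last pictures from both cameras show them concentric, upright and seated, with the pan level. The whisk and the two yellow look-alikes were not touched, and the arm is clear of everything.

**Disagreements:**
- The two cameras differed by about 3–5 mm on positions, so I averaged them.
- Silhouette fits on the partly hidden nested vessels were unreliable. I judged that fit from the pictures and from contact force and tool height.

No final check failed.

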